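Fetch the data logger from under the shelf of a drying box for read-out

TASK

Bring the data logger from the bottom of the open drying box to its read-out cradle: first stand the crucible and the dropper bottle on the steel tray, lay the wire shelf flat on the bare worktop, and press the logger's spring latch so that the logger pops up and can be lifted out and set fully down into the recess of the cradle. Then put the wire shelf back level on its corner posts in the box and return the crucible and the bottle each into the shelf ring in which it stood. Keep both vessels upright throughout.

Things in the scene. Friction and masses are not known exactly. Their poses are not given: they have to be found in the camera images.
- dry_box: Open box, fixed: clear 5 mm walls, grey floor and rim, outside 196 x 134, 67 mm high, inside 186 x 124, floor at 5 mm. Origin: centre of its underside; x along its length, away from the latch end; z up. Four grey 20 mm corner posts end 58 mm up and carry the shelf, which drops between the walls with 5 mm play all round. A black bracket for the logger on the floor (rails 26 mm high).
- shelf: Wire shelf 176 x 114 x 4 mm, 0.25 kg, on the box's posts. Origin: centre of its underside, x lengthwise, z up. Two equal low wire rings at x = +50 and -50 mm, clear inside 60, tops 11 mm above the underside. Across its middle a bail with grey grip bar, 10 mm thick, 60 long along y, centre 47 mm above the underside: pinch it along x, vessels off. Bare worktop to lay it on: x 0.43, y -0.42.
- crucible: White porcelain crucible, tapered: rim 41, foot 25 mm across, 34 mm high, 0.03 kg, in one of the two shelf rings (either), standing 4 mm above the shelf's underside. Origin: centre of its underside, z up. Take it across the rim from above, fingers on the box's y sides.
- bottle: Amber dropper bottle with black dropper top, round body 42 mm across up to about 65 mm, 110 mm high overall, about 0.11 kg, in the other shelf ring. Origin: centre of its underside, z up. Take it round the body.
- logger: White data logger, black window, 100 x 38 x 28 mm (top 8 mm only 84 long), 0.12 kg, seen through the shelf. Origin: centre of its underside; x lengthwise, z up. Latched, its underside is 12 mm above the worktop; released, a spring plate lifts it 11 mm and it stays up. Lift it by its 38 mm wide sides, fingers along y, tips above the small side lugs (tops 8 mm above its underside).
- latch_pad (a point): Centre of the top of the latch's black ribbed thumb pad at rest (fixed to the box: x = -70 mm, y = 0, z = 23 mm), between the logger and the box's end wall, under the shelf. Pad 38 mm (box x) by 26 mm; push it straight down with closed fingers.
- latch (a joint): Angle of the spring latch in rad: 0 at rest (hooks over the logger's side lugs), 0.34 pressed to its stop. At the pad's centre it goes down 8 mm in all, against 3 N at first and 8 N at the end; the hooks are off beyond about 0.23 (5.5 mm down). It springs back when let go but does not catch the raised logger.
- cradle: Grey read-out cradle, fixed: block 150 x 76 x 20 mm with a recess in its top, 106 x 44 mm (3 mm play each side, bevelled edge, gaps for the lugs), 8 mm deep, floor 12 mm above the worktop; a 32 mm high hump with a black window from 73 mm off centre at its +x end. Origin: centre of the block's underside, under the recess; x along the recess, z up. The logger may lie in it either way round.
- tray: Shallow stainless tray, fixed, 100 (x) by 170 mm (y), lip 10 mm high, floor 3 mm above the worktop. Origin: centre of its underside. Room for the crucible and the bottle side by side along its y; not for the shelf.
Things that resemble listed ones, but are neither listed nor needed, are in the scene too. What is shaped like the logger but purple is not meant.

How it is judged (in metres and radians):
On the way, in this order (a step that is already met when the one before it is completed fails the run):
1. crucible and bottle both stand upright on the tray, the shelf still in the box (x of crucible in the frame of tray between -0.045 and 0.045 m and y of crucible in the frame of tray between -0.08 and 0.08 m and z of crucible in the frame of tray between 0 and 0.008 m and angle between each of crucible, bottle's own z axis and vertical below 0.12 rad and linear speed of each of crucible, bottle below 0.03 m/s and x of bottle in the frame of tray between -0.045 and 0.045 m and y of bottle in the frame of tray between -0.08 and 0.08 m and z of bottle in the frame of tray between 0 and 0.008 m and horizontal distance between shelf and dry_box below 0.012 m and z of shelf in the frame of dry_box between 0.054 and 0.062 m and angle between the x axis of shelf and the x axis of dry_box, either way round below 0.12 rad and angle between shelf's own z axis and vertical below 0.05 rad), for 0.2 s.
2. shelf laid down away from the box, then the latch pressed so that the logger rises (horizontal distance between shelf and dry_box above 0.15 m and height (world z) of shelf below 0.03 m and value of joint latch above 0.15 rad and z of logger in the frame of dry_box above 0.017 m).
3. logger seated in the cradle (horizontal distance between logger and cradle below 0.008 m and z of logger in the frame of cradle between 0.009 and 0.0155 m and angle between the x axis of logger and the x axis of cradle, either way round below 0.12 rad and angle between logger's own z axis and vertical below 0.06 rad and linear speed of logger below 0.02 m/s), for 0.2 s.
At the end, for the whole second after the job is handed in: Logger down in the cradle recess (8 mm, 0.12 rad, 3.5 mm in height), shelf level on its posts in the box (12 mm, 0.12 rad), crucible and bottle upright on the shelf, each in its first ring within 25 mm of where it stood, all released and at rest (all of step 3 and horizontal distance between shelf and dry_box below 0.012 m and z of shelf in the frame of dry_box between 0.054 and 0.062 m and angle between the x axis of shelf and the x axis of dry_box, either way round below 0.12 rad and angle between shelf's own z axis and vertical below 0.05 rad and linear speed of each of shelf, crucible, bottle below 0.02 m/s and distance of each of crucible, bottle from where it was at the start of the episode below 0.025 m and z of crucible in the frame of shelf between 0.001 and 0.008 m and angle between each of crucible, bottle's own z axis and vertical below 0.12 rad and z of bottle in the frame of shelf between 0.001 and 0.008 m); the robot touches nothing.
It fails at once if the crucible or the bottle is tipped (angle between any of crucible, bottle's own z axis and vertical above 0.6 rad).
It also fails if it takes over 150 s, if anything falls off the work surface, if the arm or the gripper's body presses on something with over 40 N, if the wrist force passes 120 N, or if a joint passes its speed limit or range.

ROBOT

A 6-joint arm with a two-finger parallel gripper is mounted at the origin on a cart in front of the work surface, level with it; the furniture and walls round the work are solid. World frame = base frame: x ahead of the robot, y to its left, z up, the work surface at z = 0. Lengths are in mm, angles in rad, forces in N, time in s.
With the tool pointing down it reaches from about 250 to 775 mm from the base axis. Payload 4 kg.
Tool frame: the origin (TCP) lies at the very end of the fingers, on their centre line; the grasp point (between the pads) lies 19 mm behind it (robot.grip_point_offset is the distance from the TCP to the grasp point, in mm); z points along the fingers, y is the line along which they close (so a half turn about z gives the same grasp; the last joint's range is limited). The gripper opens to 94 mm and grips with 3 to 60 N. Pads are 16 mm wide; open, the fingers measure 119 mm over their backs; the gripper's body (75 mm by 177 mm) begins 78 mm behind the grasp point.
Start: joints at [1.008, 0.087, 1.371, -0, 1.684, -0.103], TCP at [244.085, 492.892, 205.506] pointing down, gripper open.
Joint ranges: [-3.1, 3.1], [-0.76, 2.03], [0.27, 2.55], [-1.08, 4.22], [0.17, 2.65], [-2.57, 2.57]. Speed limits (rad/s): [2.79, 2.79, 3.14, 3.14, 3.14, 3.14].

INTERFACE

Orientations are given as a unit quaternion [w, x, y, z].
In Python, from cell import robot gives the robot as it stands.
- The arm moves only by the tool send_rows, never from a script. Its arguments are lists of equal length, an entry for each row: "xyz": the shift along the tool's x, y, z each as a share of 100 mm, from -1 to 1, a list of three; "twist": the turn about the tool's z as a share of pi/4 rad, from -1 to 1. In form: {"xyz": [[dx, dy, dz], ...], "twist": [twist, ...]}. A call has 1 to 12 rows; each row shifts and turns the commanded pose from where the row before left it, along the tool's axes as they then stand; what a row does not reach is not made up. A row lasts 1/8 s, in which the tool goes at most 62.5 mm and 10.7 degrees, less where a joint would pass 70% of its speed; a pose out of reach is approached as far as the arm can. A call with a number of a shift or a turn outside -1 to 1 is refused whole. A call with a gripper value outside its range is refused whole. "hand" is the closure, from 0 (fully open) to 1 (shut), set as the call begins (left out, the last holds). The fingers move at their own pace and stop on an object; "grip_force" is the grip in N (left out, the last holds). Time passes only in rows, so rows that do not move let the fingers close. It gives the time, the measured TCP pose, the force, the opening and the grip force at its end, in the units of the state.
- robot.sense(): the state, without advancing time (a new reading comes with each control period).
- robot.get_image(name): name is "scene" or "top" or "wrist"; returns a dict with "img" (400x640x3 uint8, red, green, blue), "fx", "fy", "cx", "cy" (pixels), "rvec" (rotation vector, rad) and "tvec" (3), from world to camera coordinates, as OpenCV has them. Camera axes: x right, y down, z forward; pixel columns grow to the right and rows downward; lengths in mm; the calibration is good to about 2 mm. A picture is of the moment at which its call begins. There is no depth.
- robot.sign_off(): hands the job in; it is judged then, once.
The state is a dict: "clock": time; "q": joint angles; "joint_vel": joint speeds; "joint_efforts": joint torques, N m; "eef_pos": TCP position; "orientation": TCP orientation; "contact_force": force on the tool from outside, world axes, zero at the start; "moment": the same for the moment, N m; "grip_width": opening from 0.0 (shut) to 1.0 (fully open); "grip_force": force on a finger pad.
Only numpy, scipy, OpenCV 4.12 (cv2) and the standard library are available. Lean on these libraries where they do the work, as an engineer would, in place of code of your own. Each camera call takes 0.05 s, during which the arm holds its last target. There are 200 camera calls.

## Working session

There is one attempt and no reset: what is moved stays moved. The work goes in short steps, Python scripts to look and compute and a tool call to move; the robot and the scene stay as the last step left them, time stands still between calls to the robot, and variables do not carry over. Pictures are saved under pics/ and viewed, at most 14 in all, crops included, and the job is handed in when it is done.

Besides the shell and the picture viewer there is one more tool, called after "Call:" by a JSON object that holds its "method" and its "body". send_rows: Moves the arm, as the interface text tells. Its arguments: {"type":"object","properties":{"xyz":{"type":"array"},"twist":{"type":"array"},"hand":{"type":"number"},"grip_force":{"type":"number"}},"required":["xyz","twist"]}

```bash
ls; mkdir -p pics
cat > h.py <<'E'
import numpy as np, cv2
from cell import robot
from scipy.spatial.transform import Rotation as R
def cam(n):
    d=robot.get_image(n); d['R']=cv2.Rodrigues(np.array(d['rvec'],float))[0]; d['t']=np.array(d['tvec'],float).ravel(); d['C']=-d['R'].T@d['t']; return d
def ray(d,uv):
    u,v=uv; r=d['R'].T@np.array([(u-d['cx'])/d['fx'],(v-d['cy'])/d['fy'],1.]); return r/np.linalg.norm(r)
def plane(d,uv,z):
    r=ray(d,uv); return d['C']+r*(z-d['C'][2])/r[2]
def tri(obs):
    A=np.zeros((3,3));b=np.zeros(3)
    for d,uv in obs:
        r=ray(d,uv);P=np.eye(3)-np.outer(r,r);A+=P;b+=P@d['C']
    x=np.linalg.solve(A,b); return x,[np.linalg.norm((np.eye(3)-np.outer(ray(d,uv),ray(d,uv)))@(x-d['C'])) for d,uv in obs]
def proj(d,p):
    c=d['R']@np.array(p,float)+d['t']; return np.array([d['fx']*c[0]/c[2]+d['cx'],d['fy']*c[1]/c[2]+d['cy']])
def save(d,f): cv2.imwrite('pics/'+f,d['img'][:,:,::-1])
E
python3 - <<'E'
from h import *
import pickle
o={}
for n in ['scene','top','wrist']:
    d=cam(n);save(d,n+'0.png');o[n]=d;print(n,d['C'].round(),d['fx'],ray(d,(320,200)).round(3))
pickle.dump(o,open('v0.pkl','wb'))
print(robot.sense())
E
```

```text
pics
scene [ 149. -883. 1045.] 410.62141317899847 [ 0.296  0.575 -0.763]
top [ 324. -165. 1759.] 470.48247555790084 [ 0.103  0.016 -0.995]
wrist [172. 528. 384.] 279.74168106915437 [ 0.247 -0.124 -0.961]
{'clock': 0.15, 'q': array([ 1.00789947e+00,  8.77784203e-02,  1.37186093e+00,  5.39041848e-06,
        1.68360557e+00, -1.03104151e-01]), 'joint_vel': array([-0.00067654, -0.00040667, -0.00506836,  0.00028537,  0.00164575,
        0.00044687]), 'joint_efforts': array([ 1.12314938e-03, -3.40644729e+01, -3.02792215e+01,  7.17712683e-02,
        3.05020565e-02, -1.26120358e-04]), 'eef_pos': array([243.85433445, 492.52946838, 204.60020272]), 'orientation': array([-2.72577120e-04,  2.27876232e-01,  9.73689756e-01, -7.79872903e-04]), 'contact_force': array([ 0.21092051,  0.01809572, -0.17490053]), 'moment': array([ 0.00517703, -0.05019176, -0.01407895]), 'grip_force': 0.0, 'grip_width': 1.0013267266292039}
```

View pics/scene0.png

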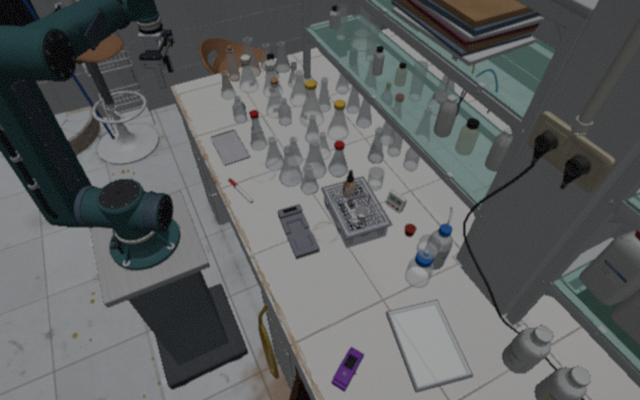

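View pics/top0.png

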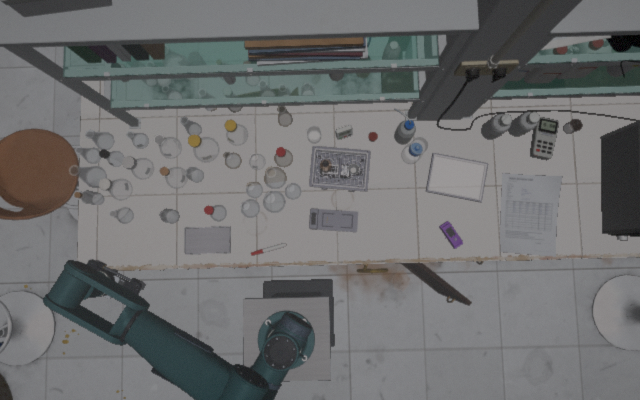

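The scene view shows the box with shelf at about (355,212), the cradle at (297,230) and the tray at (230,147). The top view shows the box at (340,169), the cradle at (333,220) and the tray at (208,240). The purple decoy is at (450,234).

Run:
```python
from h import *
import pickle
o=pickle.load(open('v0.pkl','rb'));t=o['top'];s=o['scene']
for n,uv,z in [('box',(340,169),62),('cradle',(333,220),20),('tray',(208,240),5)]: print(n,plane(t,uv,z).round())
for n,uv,z in [('box',(355,212),62),('cradle',(297,230),20),('tray',(230,147),5)]: print(n,plane(s,uv,z).round())
a=cv2.resize(t['img'][130:260,175:375],None,fx=4,fy=4,interpolation=cv2.INTER_CUBIC)[:520]
b=cv2.resize(s['img'][165:265,265:425],None,fx=5,fy=5,interpolation=cv2.INTER_CUBIC)
cv2.imwrite('pics/a.png',a[:,:,::-1]);cv2.imwrite('pics/b.png',b[:,:,::-1])
```

```text
box [ 611. -213.   62.]
cradle [ 428. -183.   20.]
tray [367. 285.   5.]
box [ 604. -233.   62.]
cradle [ 428. -186.   20.]
tray [370. 283.   5.]
```

View pics/a.png

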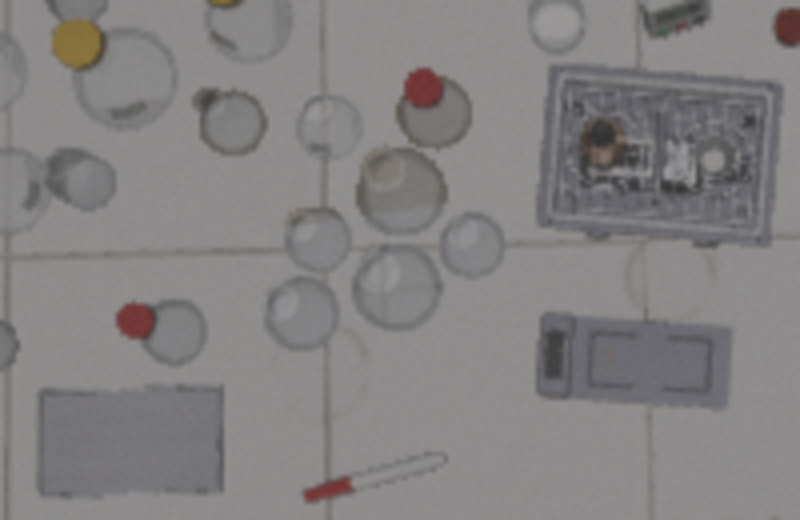

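View pics/b.png

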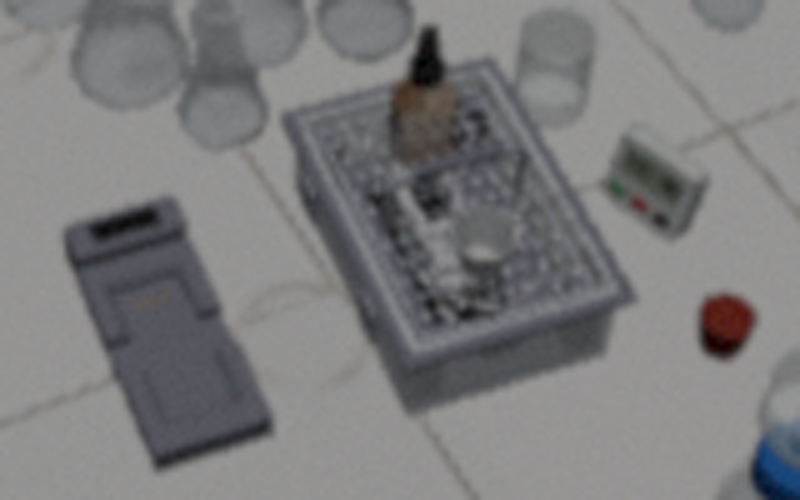

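Crop a has the box rim corners at about (551,65), (782,83), (767,245) and (540,227). The bottle cap is at (602,133) and the crucible at (715,160). The cradle hump is on the left at (553,355), which is world +y, and the tray corners are at (40,388) to (223,493). Crop b shows the bottle at (425,100) and the crucible at (483,240).

```bash
cat >> h.py <<'E'
def goto(p,phi=None):
    "print tool-frame shift (shares of 100mm) and twist share needed; phi = world angle of tool y, deg"
    s=robot.sense();q=s['orientation'];M=R.from_quat([q[1],q[2],q[3],q[0]]).as_matrix()
    ph=np.degrees(np.arctan2(M[1,1],M[0,1]))
    d=M.T@(np.array(p,float)-s['eef_pos'])/100
    tw=0 if phi is None else -((phi-ph+180)%360-180)/45
    print('at',s['eef_pos'].round(1),'phi',ph.round(1),'tilt',M[:,2].round(3),'shift',d.round(3),'twist',round(tw,3))
E
python3 - <<'E'
from h import *
import pickle
o=pickle.load(open('v0.pkl','rb'));t=o['top'];s=o['scene']
A=lambda x,y:(175+x/4,130+y/4)
B=lambda x,y:(265+x/5,165+y/5)
print('rim',[plane(t,A(*c),67)[:2].round() for c in [(551,65),(782,83),(767,245),(540,227)]])
print('rim scene',[plane(s,B(*c),67)[:2].round() for c in [(285,112),(487,58),(637,298),(412,362)]])
print('tray',[plane(t,A(*c),10)[:2].round() for c in [(40,388),(223,387),(223,493),(40,497)]])
print('cradle',[plane(t,A(*c),20)[:2].round() for c in [(573,316),(731,325),(727,410),(568,403)]])
print('crucible rim',tri([(t,A(715,160)),(s,B(485,228))]))
print('bottle tip',tri([(t,A(602,132)),(s,B(430,30))]))
for c in [(175,332),(400,287),(300,313),(473,245)]: print('flask',plane(t,A(*c),20)[:2].round())
print('redcap h',plane(t,A(135,320),0)[:2].round())
goto((600,-213,300),-4.5)
E
```

```text
rim [array([ 697., -116.]), array([ 674., -326.]), array([ 526., -307.]), array([ 548., -103.])]
rim scene [array([ 558., -101.]), array([ 698., -118.]), array([ 677., -328.]), array([ 535., -308.])]
tray [array([417., 370.]), array([414., 199.]), array([315., 199.]), array([316., 370.])]
cradle [array([ 470., -129.]), array([ 458., -276.]), array([ 380., -269.]), array([ 390., -123.])]
crucible rim (array([ 603.01046504, -262.58240544,  101.71422233]), [np.float64(3.9065504442872876), np.float64(3.9065504442871317)])
bottle tip (array([ 618.32243399, -162.69478863,  169.70295404]), [np.float64(3.5260206152946103), np.float64(3.526020615294549)])
flask [466. 241.]
flask [502.  31.]
flask [480. 124.]
flask [539. -38.]
redcap h [480. 283.]
at [243.9 492.5 204.6] phi 63.7 tilt [-0.001 -0.001 -1.   ] shift [-6.322 -4.744 -0.947] twist 1.515
```

Call:
{"method": "send_rows", "body": {"xyz": [[0, 0, -0.5], [0, 0, -0.4], [-0.48, -0.36, 0], [-0.48, -0.36, 0], [-0.48, -0.36, 0], [-0.48, -0.36, 0], [-0.48, -0.36, 0], [-0.48, -0.36, 0], [-0.48, -0.36, 0], [-0.48, -0.36, 0], [-0.48, -0.36, 0], [-0.48, -0.36, 0]], "twist": [0, 0, 0, 0, 0, 0, 0, 0, 0, 0, 0, 0]}}

```text
clock: 1.65
eef_pos: [514.9, -44.6, 295.2]
orientation: [-0.0, 0.228, 0.974, 0.0]
contact_force: [1.7, -0.0, -0.0]
grip_width: 1.005
grip_force: 0.0
```

Call:
{"method": "send_rows", "body": {"xyz": [[-0.48, -0.36, 0], [-0.48, -0.36, 0], [-0.48, -0.36, 0], [0, 0, 0], [0, 0, 0], [0, 0, 0], [0, 0, 0], [0, 0, 0], [0, 0, 0], [0, 0, 0], [0, 0, 0], [0, 0, 0]], "twist": [0, 0, 0, 0.22, 0.22, 0.22, 0.22, 0.22, 0.22, 0.22, 0, 0]}}

```text
clock: 3.15
eef_pos: [595.5, -203.4, 295.2]
orientation: [-0.0, 0.74, 0.672, -0.0]
contact_force: [0.3, -0.2, 0.0]
grip_width: 0.998
grip_force: 0.0
```

Run:
```python
from h import *
import pickle
goto((605,-225,270),-6.3)
d=cam('wrist');save(d,'w1.png');pickle.dump(d,open('w1.pkl','wb'));print(d['C'])
```

```text
at [ 595.5 -203.4  295.2] phi -5.5 tilt [-0.  0. -1.] shift [-0.206  0.115  0.251] twist 0.018
[ 602.46657455 -124.65147548  474.97249265]
```

View pics/w1.png

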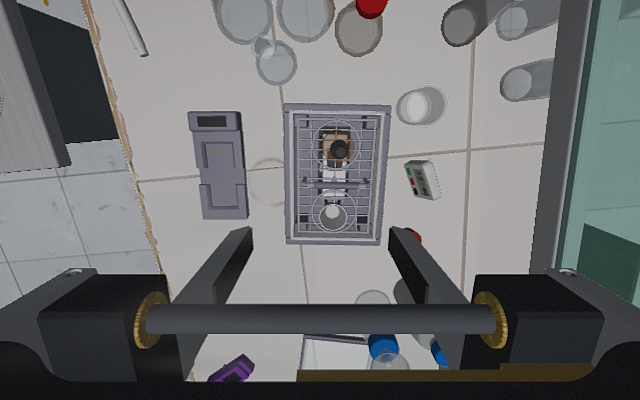

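The wrist view shows the box at (337,174), bottle dropper at (340,149), crucible at (333,213), grip bar at (337,182) and cradle at (217,165).

Call:
{"method": "send_rows", "body": {"xyz": [[-0.4, 0.1, 0.4], [0, 0, 0.35], [0, 0, 0], [0, 0, 0]], "twist": [0.018, 0, 0, 0]}}

```text
clock: 3.7
eef_pos: [602.2, -244.2, 222.2]
orientation: [0.001, 0.745, 0.667, 0.0]
contact_force: [-0.2, 1.2, 0.9]
grip_width: 0.998
grip_force: 0.0
```

Run:
```python
from h import *
import pickle
goto((605,-225,270),-6.3)
d=cam('wrist');pickle.dump(d,open('w2.pkl','wb'));print(d['C'])
w=pickle.load(open('w1.pkl','rb'))
for n in (w,d): print([proj(n,p).round() for p in [(611,-213,60)]])
u,v=proj(d,(611,-213,60)).astype(int)
c=cv2.resize(d['img'][max(0,v-90):v+100,u-100:u+100],None,fx=3,fy=3,interpolation=cv2.INTER_CUBIC)
c2=cv2.resize(w['img'][90:260,270:405],None,fx=3.3,fy=3.3,interpolation=cv2.INTER_CUBIC)
print('off',u-100,max(0,v-90),c.shape)
cv2.imwrite('pics/c.png',c[:,:,::-1]);
```

```text
at [ 602.2 -244.2  222.2] phi -6.4 tilt [ 0.002 -0.001 -1.   ] shift [ 0.193  0.008 -0.478] twist -0.002
[ 609.84943596 -165.33193487  402.01341367]
[array([331., 180.])]
[array([325., 160.])]
off 224 70 (570, 600, 3)
```

View pics/c.png

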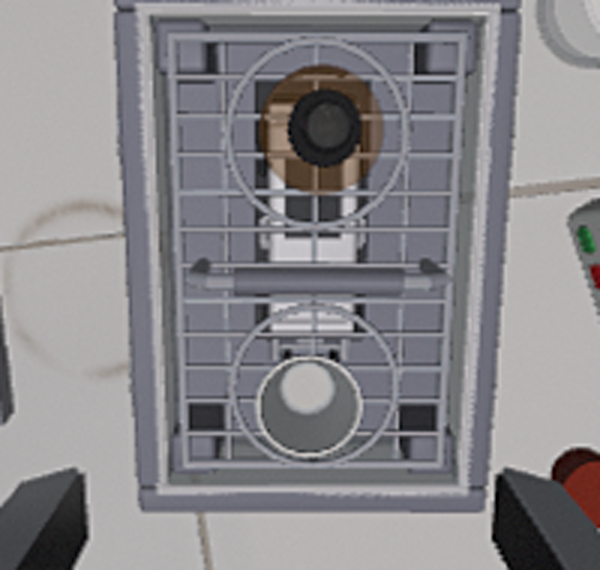

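The crop (scale 3, offset (224,70)) shows the bottle cap at (325,127), the bottle body at about (320,128) and the crucible rim at (310,408). The grip bar is at (318,280). The rim outer edges are x 118/520 at the top and 140/485 at the bottom. The logger lies under the bottle and the latch under the crucible, so box +x is world +y.

Run:
```python
from h import *
import pickle
w=pickle.load(open('w1.pkl','rb'));d=pickle.load(open('w2.pkl','rb'))
def black(n,uv):
    x,y=map(int,uv);g=n['img'][y-14:y+15,x-14:x+15].max(2);m=(g<70).astype(np.uint8)
    k,l,st,ce=cv2.connectedComponentsWithStats(m);i=l[14,14];print(st[i]);return ce[i]+[x-14,y-14]
c2=(327.3,206);b2=black(d,(332,112));b1=black(w,(340,150));print('blk',b1,b2)
def circ(n,uv,r):
    x,y=map(int,uv);h=40;p=cv2.resize(cv2.cvtColor(n['img'],cv2.COLOR_RGB2GRAY)[y-h:y+h,x-h:x+h],None,fx=4,fy=4,interpolation=cv2.INTER_CUBIC)
    c=cv2.HoughCircles(p,cv2.HOUGH_GRADIENT,1,20,param1=120,param2=15,minRadius=int(r*4-8),maxRadius=int(r*4+8))[0][:4]
    print([(x-h+q[0]/4,y-h+q[1]/4,q[2]/4) for q in c])
circ(d,c2,17.5);circ(w,(333,212),14)
print('cruc w2 z96',plane(d,c2,96).round(1));print('bott top',plane(d,b2,172).round(1),'w1',plane(w,b1,172).round(1),tri([(d,b2),(w,b1)]))
g=lambda x,y:(224+x/3,70+y/3)
print('body z127',plane(d,g(320,128),127).round(1))
print('bar z110',plane(d,g(318,280),108).round(1), [plane(d,g(*q),67).round(1)[:2] for q in [(118,0),(520,0),(485,508),(140,508)]])
print('shelf z62',[plane(d,g(*q),62).round(1)[:2] for q in [(170,37),(466,37),(448,464),(182,464)]])
```

```text
[  0   1  27  27 536]
[  4   4  19  19 295]
blk [339.18644068 149.08135593] [331.84701493 111.87686567]
[(np.float32(326.875), np.float32(206.125), np.float32(17.95)), (np.float32(336.375), np.float32(196.625), np.float32(18.525)), (np.float32(324.125), np.float32(201.875), np.float32(17.975)), (np.float32(318.875), np.float32(194.625), np.float32(17.425))]
[(np.float32(333.625), np.float32(217.125), np.float32(13.375)), (np.float32(329.125), np.float32(214.625), np.float32(15.3)), (np.float32(339.375), np.float32(216.625), np.float32(14.75)), (np.float32(326.875), np.float32(206.875), np.float32(13.925))]
cruc w2 z96 [ 608.2 -260.7   96. ]
bott top [ 620.2 -160.4  172. ] w1 [ 619.8 -156.3  172. ] (array([ 621.69044413, -159.71618745,  139.57267071]), [np.float64(0.010440522500764368), np.float64(0.01044052250080836)])
body z127 [ 621.1 -160.   127. ]
bar z110 [ 616.  -210.4  108. ] [array([ 554.4, -106. ]), array([ 701.1, -122.3]), array([ 678.6, -323.2]), array([ 530.3, -306.5])]
shelf z62 [array([ 570.9, -119.9]), array([ 681.7, -132.3]), array([ 664.7, -303.2]), array([ 550.4, -290.3])]
```

Box and shelf are centred at about (616,-213) with the long axis at 83.5°. The crucible is at (608,-261) and the bottle at (621,-160). I'll take the crucible first.

Call:
{"method": "send_rows", "body": {"xyz": [[-0.16, 0.08, 0.4], [0, 0, 0.4], [0, 0, 0.3], [0, 0, 0.2], [0, 0, 0.15], [0, 0, 0], [0, 0, 0]], "twist": [0, 0, 0, 0, 0, 0, 0]}}

```text
clock: 4.62
eef_pos: [608.6, -261.4, 77.1]
orientation: [0.001, 0.746, 0.666, 0.0]
contact_force: [0.2, -0.0, 0.2]
grip_width: 1.002
grip_force: 0.0
```

Call:
{"method": "send_rows", "body": {"xyz": [[0, 0, 0], [0, 0, 0], [0, 0, 0], [0, 0, 0], [0, 0, 0], [0, 0, 0]], "twist": [0, 0, 0, 0, 0, 0], "hand": 0.7, "grip_force": 8}}

```text
clock: 5.38
eef_pos: [607.7, -261.0, 75.4]
orientation: [-0.0, 0.746, 0.666, 0.0]
contact_force: [0.3, 0.5, 0.3]
grip_width: 0.417
grip_force: 8.0
```

Call:
{"method": "send_rows", "body": {"xyz": [[0, 0, -0.2], [0, 0, -0.4], [0, 0, -0.5], [0, 0, -0.5], [0, 0, -0.4], [0, 0, -0.2], [0, 0, 0]], "twist": [0, 0, 0, 0, 0, 0, 0]}}

```text
clock: 6.25
eef_pos: [608.5, -261.3, 299.7]
orientation: [0.003, 0.746, 0.666, 0.001]
contact_force: [-0.2, 0.3, -1.0]
grip_width: 0.417
grip_force: 8.0
```

Call:
{"method": "send_rows", "body": {"xyz": [[0.2, -0.125, 0], [0.4, -0.25, 0], [0.45, -0.28, 0], [0.475, -0.296, 0], [0.475, -0.296, 0], [0.475, -0.296, 0], [0.475, -0.296, 0], [0.475, -0.296, 0], [0.475, -0.296, 0], [0.45, -0.28, 0], [0.4, -0.25, 0], [0, 0, 0]], "twist": [0, 0, 0, 0, 0, 0, 0, 0, 0, 0, 0, 0]}}

```text
clock: 7.75
eef_pos: [365.0, 246.2, 294.5]
orientation: [-0.0, 0.744, 0.668, -0.001]
contact_force: [-0.5, -0.1, -0.3]
grip_width: 0.419
grip_force: 8.0
```

Call:
{"method": "send_rows", "body": {"xyz": [[0, 0, 0], [0, 0, 0], [0, 0, 0], [0, 0, 0], [0, 0, 0], [0, 0, 0], [0, 0, 0], [0, 0, 0], [0, 0, 0], [0, 0, 0], [0, 0, 0], [0, 0, 0]], "twist": [-0.1, -0.2, -0.2, -0.2, -0.2, -0.2, -0.2, -0.2, -0.2, -0.2, -0.13, 0]}}

```text
clock: 9.25
eef_pos: [367.2, 243.1, 294.8]
orientation: [-0.0, 0.046, 0.999, -0.001]
contact_force: [0.7, -0.4, -0.4]
grip_width: 0.417
grip_force: 8.0
```

Run:
```python
from h import *
goto((367,244,45),85)
d=cam('wrist');save(d,'w3.png')
print(robot.sense()['grip_width'],robot.sense()['grip_force'])
```

```text
at [367.2 243.1 294.8] phi 84.7 tilt [-0.001 -0.001 -1.   ] shift [1.000e-03 1.100e-02 2.498e+00] twist -0.006
0.42049674799193365 7.999864724370127
```

View pics/w3.png

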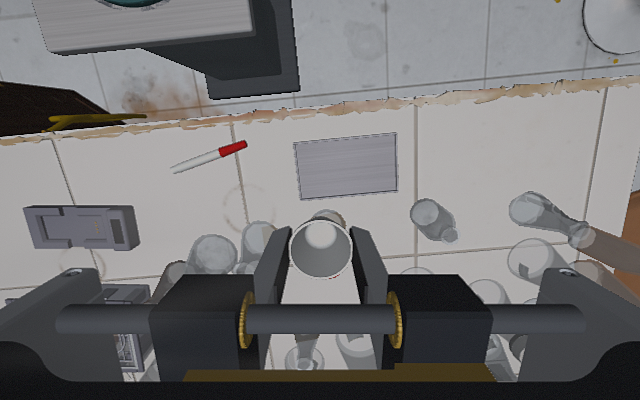

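The crucible hangs upright in the fingers at (320,248), and the tray is at (345,165). Lowering it onto the tray.

Call:
{"method": "send_rows", "body": {"xyz": [[0, 0, 0.3], [0, 0, 0.5], [0, 0, 0.5], [0, 0, 0.5], [0, 0, 0.4], [0, 0, 0.3], [0, 0, 0.15], [0, 0, 0.06], [0, 0, 0.03], [0, 0, 0.02], [0, 0, 0], [0, 0, 0]], "twist": [0, 0, 0, 0, 0, 0, 0, 0, 0, 0, 0, 0]}}

```text
clock: 10.8
eef_pos: [367.3, 244.5, 20.0]
orientation: [0.0, 0.045, 0.999, 0.0]
contact_force: [0.3, 0.5, -0.1]
grip_width: 0.418
grip_force: 8.0
```

Call:
{"method": "send_rows", "body": {"xyz": [[0, 0, 0.02], [0, 0, 0.01], [0, 0, 0.01], [0, 0, 0], [0, 0, 0]], "twist": [0, 0, 0, 0, 0]}}

```text
clock: 11.42
eef_pos: [367.3, 244.3, 16.3]
orientation: [0.0, 0.045, 0.999, 0.0]
contact_force: [-1.6, -1.3, 5.8]
grip_width: 0.413
grip_force: 8.0
```

Call:
{"method": "send_rows", "body": {"xyz": [[0, 0, 0], [0, 0, 0], [0, 0, 0], [0, 0, 0], [0, 0, 0], [0, 0, -0.2], [0, 0, -0.4], [0, 0, -0.5], [0, 0, -0.6], [0, 0, -0.6], [0, 0, -0.4], [0, 0, 0]], "twist": [0, 0, 0, 0, 0, 0, 0, 0, 0, 0, 0, 0], "hand": 0.2}}

```text
clock: 12.92
eef_pos: [368.4, 245.0, 289.7]
orientation: [0.004, 0.044, 0.999, 0.002]
contact_force: [-0.4, -0.0, -0.3]
grip_width: 0.798
grip_force: 0.0
```

```bash
python3 - <<'E'
from h import *
d=cam('wrist')
p=proj(d,(367,244,37));print(p)
for n,s in(('wrist',d),('scene',cam('scene'))):
    x,y=proj(s,(367,270,20)).astype(int);c=cv2.resize(s['img'][max(0,y-40):y+40,x-60:x+60],None,fx=5,fy=5,interpolation=cv2.INTER_CUBIC)
    cv2.imwrite(f'pics/e_{n}.png',c[:,:,::-1])
E
python3 -c "
import cv2;a=cv2.imread('pics/e_wrist.png');b=cv2.imread('pics/e_scene.png');cv2.imwrite('pics/e.png',cv2.resize(cv2.vconcat([a[:,:600],b[:,:600]]),(450,600)))"
```

```text
[318.45551346 170.63112203]
```

View pics/e.png

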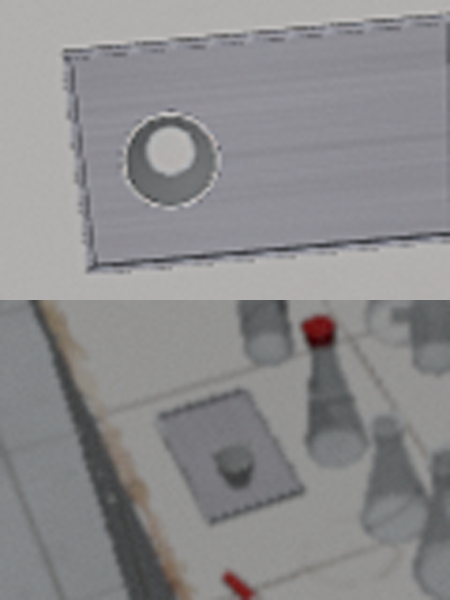

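The crucible stands upright on the tray, left of centre at crop (170,160). Next is the bottle.

Call:
{"method": "send_rows", "body": {"xyz": [[0, 0, 0], [0, 0, 0], [0, 0, 0], [0, 0, 0], [0, 0, 0], [0, 0, 0], [0, 0, 0], [0, 0, 0], [0, 0, 0], [0, 0, 0]], "twist": [0.21, 0.21, 0.21, 0.21, 0.21, 0.21, 0.21, 0.21, 0.21, 0.14], "hand": 0}}

```text
clock: 14.28
eef_pos: [366.1, 243.8, 282.6]
orientation: [-0.001, 0.747, 0.665, -0.002]
contact_force: [0.4, 0.5, 0.1]
grip_width: 1.004
grip_force: 0.0
```

Call:
{"method": "send_rows", "body": {"xyz": [[-0.416, 0.33, 0], [-0.416, 0.33, 0], [-0.416, 0.33, 0], [-0.416, 0.33, 0], [-0.416, 0.33, 0], [-0.416, 0.33, 0], [-0.416, 0.33, 0], [-0.416, 0.33, 0], [-0.416, 0.33, 0], [0, 0, 0.1], [0, 0, 0], [0, 0, 0]], "twist": [0, 0, 0, 0, 0, 0, 0, 0, 0, 0, 0, 0]}}

```text
clock: 15.78
eef_pos: [619.3, -159.7, 275.5]
orientation: [-0.0, 0.745, 0.667, 0.0]
contact_force: [-1.1, 0.5, -0.0]
grip_width: 1.002
grip_force: 0.0
```

Run:
```python
from h import *
goto((621,-160,88),-6.5)
```

```text
at [ 619.3 -159.7  275.5] phi -6.4 tilt [-0.001  0.001 -1.   ] shift [-0.002  0.018  1.875] twist 0.003
```

Call:
{"method": "send_rows", "body": {"xyz": [[0, 0.018, 0.3], [0, 0, 0.5], [0, 0, 0.5], [0, 0, 0.3], [0, 0, 0.2], [0, 0, 0.075], [0, 0, 0], [0, 0, 0]], "twist": [0, 0, 0, 0, 0, 0, 0, 0]}}

```text
clock: 16.77
eef_pos: [622.8, -161.6, 90.0]
orientation: [0.001, 0.746, 0.666, 0.001]
contact_force: [-0.4, -0.4, -0.7]
grip_width: 1.002
grip_force: 0.0
```

Call:
{"method": "send_rows", "body": {"xyz": [[0, 0, 0], [0, 0, 0], [0, 0, 0], [0, 0, 0], [0, 0, 0], [0, 0, 0]], "twist": [0, 0, 0, 0, 0, 0], "hand": 0.7, "grip_force": 15}}

```text
clock: 17.52
eef_pos: [621.9, -161.3, 87.9]
orientation: [0.0, 0.746, 0.666, 0.0]
contact_force: [0.8, 0.4, 0.5]
grip_width: 0.439
grip_force: 15.0
```

Call:
{"method": "send_rows", "body": {"xyz": [[0, 0, -0.2], [0, 0, -0.35], [0, 0, -0.45], [0, 0, -0.45], [0, 0, -0.4], [0, 0, -0.15], [0, 0, 0]], "twist": [0, 0, 0, 0, 0, 0, 0]}}

```text
clock: 18.4
eef_pos: [622.0, -161.5, 289.2]
orientation: [0.001, 0.746, 0.666, 0.001]
contact_force: [0.9, -0.1, -2.0]
grip_width: 0.439
grip_force: 15.0
```

Call:
{"method": "send_rows", "body": {"xyz": [[0.25, -0.17, 0], [0.45, -0.305, 0], [0.48, -0.325, 0], [0.48, -0.325, 0], [0.48, -0.325, 0], [0.48, -0.325, 0], [0.48, -0.325, 0], [0.48, -0.325, 0], [0.48, -0.325, 0], [0.48, -0.325, 0], [0, 0, 0], [0, 0, 0]], "twist": [0, 0, 0, 0, 0, 0, 0, 0, 0, 0, 0, 0]}}

```text
clock: 19.9
eef_pos: [366.8, 323.7, 286.0]
orientation: [0.0, 0.746, 0.666, -0.002]
contact_force: [0.1, 0.2, -1.3]
grip_width: 0.44
grip_force: 15.0
```

Call:
{"method": "send_rows", "body": {"xyz": [[0, 0, 0], [0, 0, 0], [0, 0, 0], [0, 0, 0], [0, 0, 0], [0, 0, 0], [0, 0, 0], [0, 0, 0], [0, 0, 0], [0, 0, 0], [0, 0, 0], [0, 0, 0]], "twist": [-0.1, -0.2, -0.2, -0.2, -0.2, -0.2, -0.2, -0.2, -0.2, -0.2, -0.13, 0]}}

```text
clock: 21.4
eef_pos: [368.0, 322.8, 287.2]
orientation: [-0.0, 0.047, 0.999, -0.001]
contact_force: [0.1, 0.0, -1.8]
grip_width: 0.436
grip_force: 15.0
```

Run:
```python
from h import *
goto((367,326,31),85)
```

```text
at [368.  322.8 287.2] phi 84.6 tilt [-0.001 -0.001 -1.   ] shift [0.011 0.034 2.562] twist -0.008
```

Call:
{"method": "send_rows", "body": {"xyz": [[0, 0.03, 0.3], [0, 0, 0.5], [0, 0, 0.5], [0, 0, 0.5], [0, 0, 0.4], [0, 0, 0.2], [0, 0, 0.1], [0, 0, 0.04], [0, 0, 0.02], [0, 0, 0.01], [0, 0, 0], [0, 0, 0]], "twist": [0, 0, 0, 0, 0, 0, 0, 0, 0, 0, 0, 0]}}

```text
clock: 22.9
eef_pos: [367.7, 327.6, 31.4]
orientation: [0.0, 0.045, 0.999, 0.0]
contact_force: [-0.4, 0.1, -1.0]
grip_width: 0.441
grip_force: 15.0
```

Call:
{"method": "send_rows", "body": {"xyz": [[0, 0, 0.01], [0, 0, 0.01], [0, 0, 0.01], [0, 0, 0], [0, 0, 0]], "twist": [0, 0, 0, 0, 0]}}

```text
clock: 23.52
eef_pos: [367.6, 327.4, 28.8]
orientation: [0.0, 0.045, 0.999, 0.0]
contact_force: [-1.9, -1.8, 5.6]
grip_width: 0.44
grip_force: 15.0
```

Call:
{"method": "send_rows", "body": {"xyz": [[0, 0, 0], [0, 0, 0], [0, 0, 0], [0, 0, 0], [0, 0, 0], [0, 0, -0.2], [0, 0, -0.4], [0, 0, -0.5], [0, 0, -0.6], [0, 0, -0.6], [0, 0, -0.3], [0, 0, 0]], "twist": [0, 0, 0, 0, 0, 0, 0, 0, 0, 0, 0, 0], "hand": 0.3}}

```text
clock: 25.02
eef_pos: [368.5, 328.0, 291.0]
orientation: [0.003, 0.044, 0.999, 0.002]
contact_force: [0.9, -0.5, -0.0]
grip_width: 0.7
grip_force: 0.0
```

Run:
```python
from h import *
import pickle
goto((616,-212,250),83.5)
for n in('wrist','scene','top'):
    s=cam(n);pickle.dump(s,open(n+'5.pkl','wb'))
    if n=='scene': x,y=proj(s,(367,284,50)).astype(int);c1=cv2.resize(s['img'][y-40:y+40,x-40:x+40],None,fx=6,fy=6)[:480]
    if n=='top':
        x,y=proj(s,(616,-212,60)).astype(int);c2=cv2.resize(s['img'][y-40:y+40,x-50:x+50][:,:80],None,fx=6,fy=6)
cv2.imwrite('pics/f.png',cv2.resize(np.hstack([c1,c2]),(800,400))[:,:,::-1])
```

```text
at [368.5 328.  291. ] phi 84.9 tilt [ 0.005  0.004 -1.   ] shift [-2.943 -5.161  0.403] twist 0.031
```

View pics/f.png

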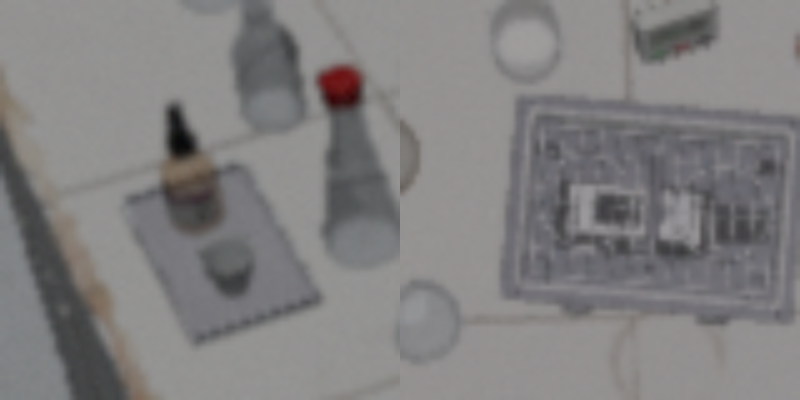

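Both vessels stand on the tray, with the bottle at (190,195) and the crucible at (230,265). On the right, the shelf is empty and the ribbed latch pad is at (745,222), the −y end. Next I'll go to the shelf bar.

Call:
{"method": "send_rows", "body": {"xyz": [[-0.294, -0.516, 0], [-0.294, -0.516, 0], [-0.294, -0.516, 0], [-0.294, -0.516, 0], [-0.294, -0.516, 0], [-0.294, -0.516, 0], [-0.294, -0.516, 0], [-0.294, -0.516, 0], [-0.294, -0.516, 0], [-0.294, -0.516, 0], [0, 0, 0], [0, 0, 0]], "twist": [0, 0, 0, 0, 0, 0, 0, 0, 0, 0, 0.03, 0], "hand": 0.3}}

```text
clock: 26.68
eef_pos: [613.8, -212.3, 285.4]
orientation: [-0.002, 0.056, 0.998, 0.001]
contact_force: [-0.3, 1.0, 0.3]
grip_width: 0.699
grip_force: 0.0
```

Run:
```python
from h import *
import pickle
goto((616,-212,86),83.5)
d=cam('wrist');pickle.dump(d,open('w6.pkl','wb'));print(proj(d,(616,-212,105)),d['C'])
u,v=proj(d,(600,-212,90)).astype(int)
c=cv2.resize(d['img'][max(0,v-100):v+100,u-130:u+130],None,fx=3,fy=3,interpolation=cv2.INTER_CUBIC);print(u-130,max(0,v-100))
cv2.imwrite('pics/g.png',c[:,:,::-1])
```

```text
at [ 613.8 -212.3  285.4] phi 83.5 tilt [-0.004  0.002 -1.   ] shift [-0.03   0.002  1.994] twist 0.001
[320.07332947 184.7882578 ] [ 535.12142189 -203.86049277  465.53271067]
188 70
```

View pics/g.png

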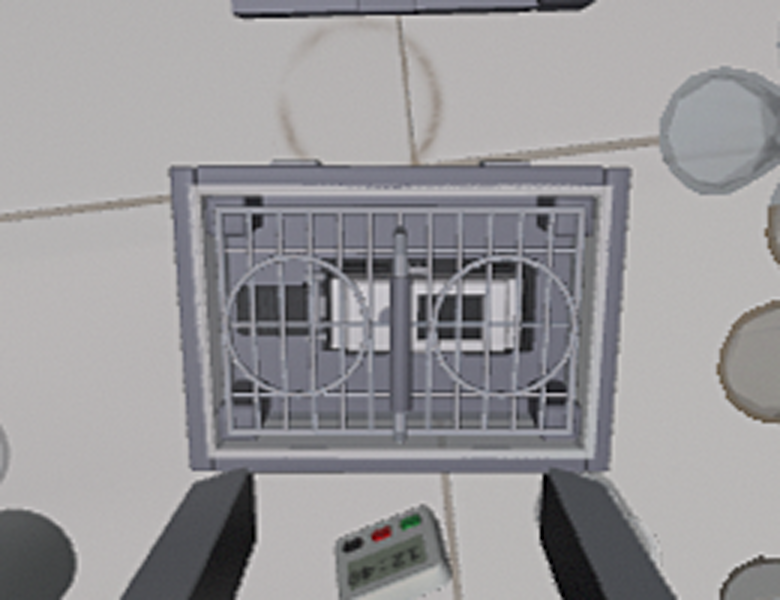

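The crop (scale 3, offset (188,70)) shows the grip bar from (400,258) to (402,412) with its centre at (401,335). The rings are at (297,325) and (505,325), the latch pad is at (275,308) and the logger spans x 327–520.

Run:
```python
from h import *
import pickle
d=pickle.load(open('w6.pkl','rb'));w=pickle.load(open('w2.pkl','rb'))
g=lambda x,y:(188+x/3,70+y/3)
print(tri([(d,g(401,335)),(w,(330,163.3))]))
print('bar',plane(d,g(401,335),107),'pad',plane(d,g(275,308),23),'logger',plane(d,g(425,312),40))
r=[plane(d,g(*q),67)[:2] for q in [(170,168),(632,170),(608,470),(192,470)]];print(np.round(r),np.mean(r,0))
s=[plane(d,g(*q),62)[:2] for q in [(217,210),(583,210),(572,433),(228,433)]];print(np.round(s),np.mean(s,0))
goto((616,-211,86),83.5)
```

```text
(array([ 615.27262959, -210.98525698,   94.79617726]), [np.float64(1.7113537291499101), np.float64(1.7113537291501217)])
bar [ 611.63235058 -209.41359575  107.        ] pad [ 607.35791263 -275.84983685   23.        ] logger [ 615.33657025 -196.86165352   40.        ]
[[ 530. -307.]
 [ 555.  -96.]
 [ 702. -113.]
 [ 678. -323.]] [ 616.15249384 -209.73158852]
[[ 552. -290.]
 [ 571. -118.]
 [ 681. -130.]
 [ 662. -303.]] [ 616.48837995 -210.01212329]
at [ 613.9 -211.7  286.8] phi 83.6 tilt [-0.002  0.002 -1.   ] shift [-0.025  0.006  2.008] twist 0.002
```

Call:
{"method": "send_rows", "body": {"xyz": [[-0.02, 0.005, 0.4], [0, 0, 0.5], [0, 0, 0.5], [0, 0, 0.35], [0, 0, 0.2], [0, 0, 0.06], [0, 0, 0], [0, 0, 0]], "twist": [0, 0, 0, 0, 0, 0, 0, 0]}}

```text
clock: 27.72
eef_pos: [617.6, -212.9, 89.2]
orientation: [0.002, 0.056, 0.998, -0.001]
contact_force: [-0.0, -0.2, 0.7]
grip_width: 0.701
grip_force: 0.0
```

Call:
{"method": "send_rows", "body": {"xyz": [[0, 0, 0], [0, 0, 0], [0, 0, 0], [0, 0, 0], [0, 0, 0], [0, 0, 0], [0, 0, 0], [0, 0, 0]], "twist": [0, 0, 0, 0, 0, 0, 0, 0], "hand": 1.0, "grip_force": 35}}

```text
clock: 28.72
eef_pos: [616.5, -212.2, 86.9]
orientation: [-0.0, 0.056, 0.998, 0.0]
contact_force: [-0.1, 1.5, 0.0]
grip_width: 0.097
grip_force: 35.0
```

Run:
```python
from h import *
goto((430,-420,86),83.5);print(robot.sense()['contact_force'])
```

```text
at [ 616.5 -212.2   86.9] phi 83.6 tilt [ 0.     0.001 -1.   ] shift [ 1.62  -2.274  0.008] twist 0.001
[-0.0600196   1.52022492  0.01030411]
```

Call:
{"method": "send_rows", "body": {"xyz": [[0, 0, -0.1], [0, 0, -0.2], [0, 0, -0.3], [0, 0, -0.3], [0, 0, -0.2], [0.2, -0.28, 0], [0.3, -0.42, 0], [0.3, -0.42, 0], [0.3, -0.42, 0], [0.3, -0.42, 0], [0.22, -0.31, 0], [0, 0, 0]], "twist": [0, 0, 0, 0, 0, 0, 0, 0, 0, 0, 0, 0]}}

```text
clock: 30.22
eef_pos: [428.0, -422.3, 198.6]
orientation: [0.0, 0.059, 0.998, -0.001]
contact_force: [1.9, 0.8, -2.2]
grip_width: 0.096
grip_force: 35.0
```

Call:
{"method": "send_rows", "body": {"xyz": [[0, 0, 0.2], [0, 0, 0.4], [0, 0, 0.4], [0, 0, 0.3], [0, 0, 0.2], [0, 0, 0.1], [0, 0, 0.04], [0, 0, 0], [0, 0, 0]], "twist": [0, 0, 0, 0, 0, 0, 0, 0, 0]}}

```text
clock: 31.35
eef_pos: [430.6, -420.4, 34.2]
orientation: [0.001, 0.056, 0.998, -0.001]
contact_force: [-0.8, -0.3, -2.1]
grip_width: 0.097
grip_force: 35.0
```

Call:
{"method": "send_rows", "body": {"xyz": [[0, 0, 0.02], [0, 0, 0.01], [0, 0, 0.01], [0, 0, 0.01], [0, 0, 0], [0, 0, 0]], "twist": [0, 0, 0, 0, 0, 0]}}

```text
clock: 32.1
eef_pos: [430.0, -419.9, 28.8]
orientation: [0.0, 0.056, 0.998, -0.0]
contact_force: [-2.3, 3.0, 5.5]
grip_width: 0.093
grip_force: 35.0
```

Call:
{"method": "send_rows", "body": {"xyz": [[0, 0, 0], [0, 0, 0], [0, 0, 0], [0, 0, 0], [0, 0, 0], [0, 0, -0.2], [0, 0, -0.4], [0, 0, -0.5], [0, 0, -0.6], [0, 0, -0.5], [0, 0, 0]], "twist": [0, 0, 0, 0, 0, 0, 0, 0, 0, 0, 0], "hand": 0.3}}

```text
clock: 33.48
eef_pos: [431.5, -421.6, 254.6]
orientation: [0.004, 0.056, 0.998, -0.004]
contact_force: [0.6, -0.4, -0.1]
grip_width: 0.699
grip_force: 0.0
```

Call:
{"method": "send_rows", "body": {"xyz": [[0, 0, 0], [0, 0, 0], [0, 0, 0], [0, 0, 0], [0, 0, 0], [0, 0, 0], [0, 0, 0], [0, 0, 0], [0, 0, 0], [0, 0, 0], [0, 0, 0]], "twist": [0.2, 0.2, 0.2, 0.2, 0.2, 0.2, 0.2, 0.2, 0.2, 0.2, 0], "hand": 1.0}}

```text
clock: 34.85
eef_pos: [429.6, -419.5, 246.2]
orientation: [-0.001, 0.745, 0.667, 0.0]
contact_force: [-0.1, 0.2, 0.6]
grip_width: 0.009
grip_force: 0.0
```

Call:
{"method": "send_rows", "body": {"xyz": [[0.4, 0.307, 0], [0.4, 0.307, 0], [0.4, 0.307, 0], [0.4, 0.307, 0], [0.4, 0.307, 0], [0, 0, 0], [0, 0, 0]], "twist": [0, 0, 0, 0, 0, 0, 0]}}

```text
clock: 35.72
eef_pos: [604.6, -238.6, 247.1]
orientation: [-0.001, 0.745, 0.667, -0.001]
contact_force: [0.4, -0.2, 0.5]
grip_width: 0.005
grip_force: 0.0
```

Run:
```python
from h import *
import pickle
goto((608.4,-281,40),-6.5);print(robot.sense()['grip_width'],robot.sense()['contact_force'])
d=cam('wrist');pickle.dump(d,open('w7.pkl','wb'));print(d['C'])
u,v=proj(d,(616,-212,30)).astype(int)
c=cv2.resize(d['img'][max(0,v-90):v+100,u-100:u+100],None,fx=3,fy=3,interpolation=cv2.INTER_CUBIC);print(u-100,max(0,v-90))
cv2.imwrite('pics/i.png',c[:,:,::-1])
```

```text
at [ 604.6 -238.6  247.1] phi -6.4 tilt [-0.002  0.    -1.   ] shift [-0.417  0.089  2.071] twist 0.003
0.004545765552818836 [ 0.35026022 -0.16576505  0.48946324]
[ 612.87770527 -159.91491492  426.87683729]
226 67
```

View pics/i.png

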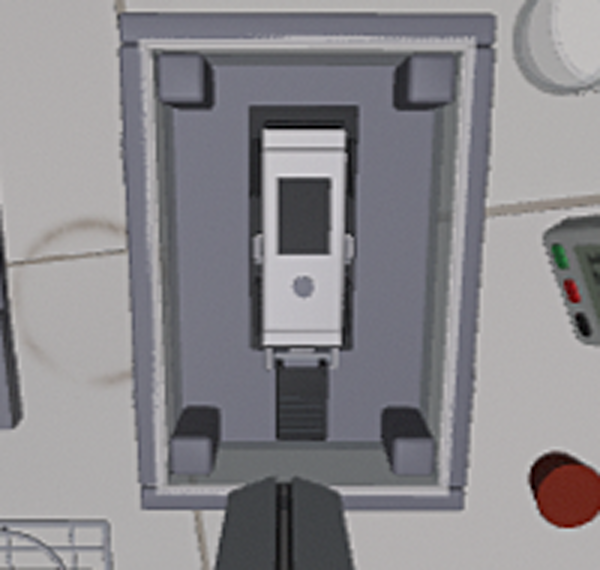

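The crop (scale 3, offset (226,67)) shows the logger spanning x 262–345 and y 128–345, with its lugs at y≈247. The pad spans x 276–328 and y 365–440. The four posts are clear.

Run:
```python
from h import *
import pickle
d=pickle.load(open('w7.pkl','rb'))
g=lambda x,y:(226+x/3,67+y/3)
print('pad',plane(d,g(302,403),23).round(1),[plane(d,g(302,y),23).round(1) for y in(365,440)])
r=[plane(d,g(*q),67)[:2] for q in [(120,15),(495,15),(463,508),(143,508)]];print(np.round(r),np.mean(r,0))
L=[plane(d,g(*q),40)[:2] for q in [(262,128),(345,128),(345,345),(262,345)]];print(np.round(L),np.mean(L,0))
print('lugs',plane(d,g(303,247),20).round(1))
```

```text
pad [ 609.  -277.9   23. ] [array([ 611.1, -258.4,   23. ]), array([ 607. , -297.4,   23. ])]
[[ 555.  -98.]
 [ 702. -115.]
 [ 678. -324.]
 [ 531. -307.]] [ 616.44145641 -210.97098567]
[[ 605. -146.]
 [ 641. -150.]
 [ 632. -247.]
 [ 593. -243.]] [ 617.93416714 -196.26812437]
lugs [ 617.6 -201.3   20. ]
```

Call:
{"method": "send_rows", "body": {"xyz": [[-0.41, 0.087, 0.3], [0, 0, 0.5], [0, 0, 0.5], [0, 0, 0.4], [0, 0, 0.25], [0, 0, 0.1], [0, 0, 0.06], [0, 0, 0], [0, 0, 0]], "twist": [0, 0, 0, 0, 0, 0, 0, 0, 0]}}

```text
clock: 36.9
eef_pos: [609.8, -280.6, 38.6]
orientation: [0.001, 0.746, 0.666, 0.0]
contact_force: [0.1, 0.4, -0.0]
grip_width: 0.003
grip_force: 0.0
```

Call:
{"method": "send_rows", "body": {"xyz": [[0, 0, 0.05], [0, 0, 0.04], [0, 0, 0.04], [0, 0, 0.03], [0, 0, 0], [0, 0, 0]], "twist": [0, 0, 0, 0, 0, 0]}}

```text
clock: 37.65
eef_pos: [609.0, -280.7, 22.3]
orientation: [0.001, 0.746, 0.666, -0.0]
contact_force: [-3.6, -0.9, 4.8]
grip_width: 0.007
grip_force: 2.7
```

Call:
{"method": "send_rows", "body": {"xyz": [[0, 0, 0.03], [0, 0, 0.02], [0, 0, 0.02], [0, 0, 0], [0, 0, 0]], "twist": [0, 0, 0, 0, 0]}}

```text
clock: 38.28
eef_pos: [609.0, -283.5, 17.7]
orientation: [0.003, 0.746, 0.666, -0.002]
contact_force: [-5.5, -3.7, 11.3]
grip_width: 0.002
grip_force: 6.0
```

Call:
{"method": "send_rows", "body": {"xyz": [[0, 0, 0.015], [0, 0, 0.01], [0, 0, 0], [0, 0, 0]], "twist": [0, 0, 0, 0]}}

```text
clock: 38.78
eef_pos: [609.0, -283.9, 16.7]
orientation: [0.003, 0.746, 0.666, -0.002]
contact_force: [-8.1, -4.0, 16.3]
grip_width: 0.009
grip_force: 8.1
```

Run:
```python
from h import *
import pickle
goto((609,-281,40),-6.5)
d=cam('wrist')
u,v=proj(d,(616,-200,40)).astype(int)
c=d['img'];print(u,v);save(d,'w8.png')
```

```text
at [ 609.  -283.9   16.7] phi -6.5 tilt [ 0.002 -0.007 -1.   ] shift [ 0.027 -0.002 -0.234] twist -0.0
316 110
```

View pics/w8.png

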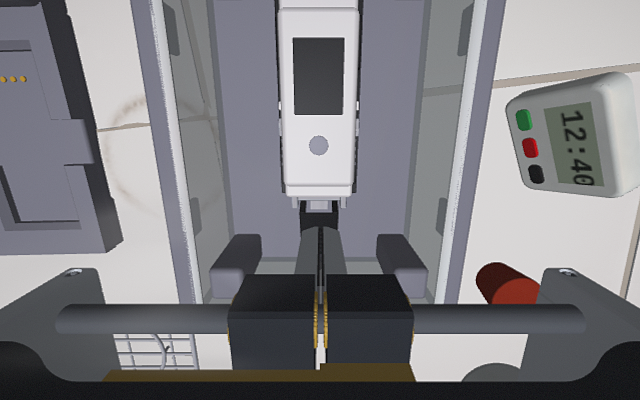

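The logger fills (278–359, 10) to (285–353, 187). I'll check its height by width against the candidate planes.

Run:
```python
from h import *
d=cam('wrist')
for z in (40,51):
    for a,b in [((278,14),(359,14)),((285,180),(354,180))]: print(z,np.linalg.norm(plane(d,a,z)-plane(d,b,z)).round(1),plane(d,((a[0]+b[0])/2,a[1]),z).round(1))
```

```text
40 39.5 [ 622.  -155.5   40. ]
40 39.3 [ 613.1 -237.7   40. ]
51 36.7 [ 621.7 -159.    51. ]
51 36.5 [ 613.4 -235.3   51. ]
```

Call:
{"method": "send_rows", "body": {"xyz": [[0, 0, 0.015], [0, 0, 0], [0, 0, 0], [0, 0, -0.1], [0, 0, -0.3], [0, 0, -0.5], [0, 0, -0.5], [0, 0, -0.5], [0.41, -0.087, -0.4], [0, 0, 0], [0, 0, 0], [0, 0, 0]], "twist": [0, 0, 0, 0, 0, 0, 0, 0, 0, 0, 0, 0]}}

```text
clock: 40.38
eef_pos: [604.1, -238.8, 236.8]
orientation: [-0.002, 0.746, 0.666, -0.001]
contact_force: [1.0, -0.2, -0.4]
grip_width: 0.002
grip_force: 0.0
```

Run:
```python
from h import *
import pickle
goto((604.6,-238.6,247),-6.5)
d=cam('wrist');pickle.dump(d,open('w9.pkl','wb'));w=pickle.load(open('w7.pkl','rb'))
for n in (w,d):
    m=(n['img'].min(2)>150).astype(np.uint8)[90:200,300:355]   # white logger
    m=cv2.morphologyEx(m,cv2.MORPH_OPEN,np.ones((3,3)))
    k,l,st,ce=cv2.connectedComponentsWithStats(m);i=1+np.argmax(st[1:,4]);print(st[i],n['C'].round(1))
    x,y,ww,h,_=st[i];wd=[ (l[r]==i).sum() for r in range(y+3,y+h-3)];print('width',np.median(wd))
    for z in(40,51): print(z,np.linalg.norm(plane(n,(300+x+ww/2,90+y),z)-plane(n,(300+x+ww/2,90+y+h),z)).round(1))
g=np.hstack([cv2.resize(n['img'][85:205,290:370],None,fx=4,fy=4,interpolation=cv2.INTER_CUBIC) for n in(w,d)])
cv2.imwrite('pics/j.png',g[:,:,::-1])
```

```text
at [ 604.1 -238.8  236.8] phi -6.5 tilt [-0.005  0.002 -1.   ] shift [ 0.003  0.004 -0.102] twist -0.0
[  14   27   27   60 1033] [ 612.9 -159.9  426.9]
width 19.0
40 81.0
51 78.7
[  14   27   28   63 1153] [ 613.2 -160.5  416.7]
width 19.0
40 83.0
51 80.6
```

View pics/j.png

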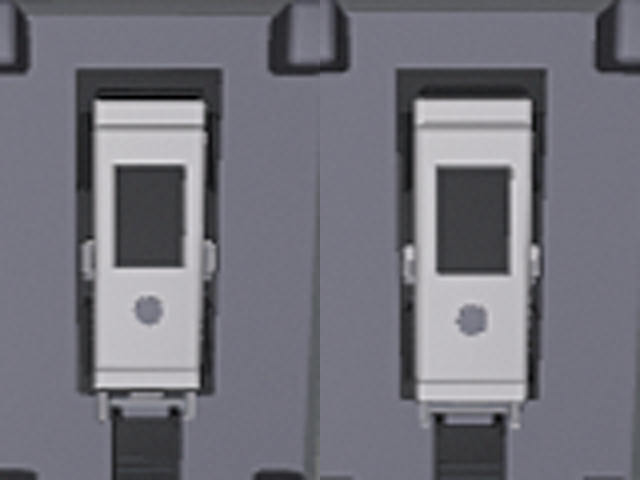

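After pressing (right half), the logger appears larger and now covers the latch crossbar, so it has popped up. Its top face runs y 122–380 and x 415–531 in the crop.

Run:
```python
from h import *
import pickle
d=pickle.load(open('w9.pkl','rb'))
g=lambda x,y:(290+(x-320)/4,85+y/4)
a,b=plane(d,g(472.5,122),51),plane(d,g(473,380),51);print(a.round(1),b.round(1),((a+b)/2).round(1),np.linalg.norm(a-b),np.linalg.norm(plane(d,g(415,251),51)-plane(d,g(531,251),51)),np.degrees(np.arctan2(*(a-b)[[1,0]])))
goto((*((a+b)/2)[:2],34),-6.5)
# cradle recess
w=pickle.load(open('wrist5.pkl','rb'))
for n,f in (('w1.pkl',None),('w6.pkl',None)):
    w=pickle.load(open(n,'rb'));print(n,[proj(w,(428+o*.1,-197+o,20)).round() for o in(-75,0,75)])
w=pickle.load(open('w1.pkl','rb'));c=cv2.resize(w['img'][100:230,175:260],None,fx=4.5,fy=4.5,interpolation=cv2.INTER_CUBIC)
cv2.imwrite('pics/k.png',c[:,:,::-1])
```

```text
[ 622.2 -155.5   51. ] [ 613.7 -237.4   51. ] [ 617.9 -196.4   51. ] 82.38630475211636 37.44851494986581 84.0637696219889
at [ 604.2 -238.9  236.9] phi -6.5 tilt [-0.004  0.002 -1.   ] shift [0.434 0.097 2.029] twist -0.0
w1.pkl [array([223., 219.]), array([219., 176.]), array([215., 129.])]
w6.pkl [array([263.,  44.]), array([316.,  43.]), array([368.,  42.])]
```

View pics/k.png

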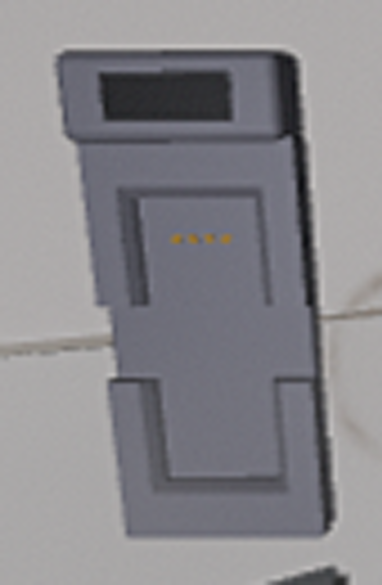

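The cradle crop (scale 4.5, offset (175,100)) shows the recess top edges at (120,188), (268,190), (292,490) and (157,492). The block's far end is at (127,535) and (330,530), and the hump is at the top, on the +y side.

Run:
```python
from h import *
import pickle
w=pickle.load(open('w1.pkl','rb'))
g=lambda x,y:(175+x/4.5,100+y/4.5)
def rep(n,P,z):
    r=np.array([plane(w,g(*q),z)[:2] for q in P]);print(n,r.round(1).tolist(),r.mean(0).round(1),'len',np.linalg.norm((r[0]+r[1]-r[2]-r[3])/2).round(1),'wid',np.linalg.norm(r[0]-r[1]).round(1),np.degrees(np.arctan2(*((r[0]+r[1]-r[2]-r[3])[::-1]))).round(2))
rep('recess',[(120,188),(268,190),(292,490),(157,492)],20)
rep('floor',[(140,196),(262,196),(278,477),(166,477)],12)
rep('block',[(82,143),(296,143),(330,530),(127,535)],20)
rep('gap',[(97,305),(318,305),(313,378),(108,380)],20)
# from top view crop a
t=pickle.load(open('v0.pkl','rb'))['top'];A=lambda x,y:(175+x/4,130+y/4)
for c in [[(590,332),(710,338),(708,393),(588,387)],[(573,316),(731,325),(727,410),(568,403)]]:
    r=np.array([plane(t,A(*q),20)[:2] for q in c]);print('top',r.mean(0).round(1))
```

```text
recess [[410.7, -139.7], [462.9, -145.4], [452.0, -256.7], [400.9, -252.6]] [ 431.6 -198.6] len 112.6 wid 52.5 84.74
floor [[413.9, -143.4], [457.9, -147.7], [444.9, -253.3], [402.0, -249.2]] [ 429.7 -198.4] len 106.5 wid 44.2 83.3
block [[400.6, -123.1], [475.6, -130.3], [463.7, -274.0], [386.0, -268.5]] [ 431.5 -199. ] len 145.2 wid 75.3 84.76
gap [[393.6, -180.1], [473.7, -187.8], [467.3, -214.5], [391.6, -208.0]] [ 431.5 -197.6] len 27.6 wid 80.5 81.32
top [ 425.4 -198.6]
top [ 424.5 -199.3]
```

Call:
{"method": "send_rows", "body": {"xyz": [[-0.137, -0.585, 0], [-0.137, -0.585, 0], [-0.137, -0.585, 0], [0, 0, 0], [0, 0, 0]], "twist": [0, 0, 0, 0, 0]}}

```text
clock: 41.05
eef_pos: [426.2, -259.9, 239.4]
orientation: [-0.0, 0.746, 0.666, 0.0]
contact_force: [0.1, 0.0, -0.2]
grip_width: 0.005
grip_force: 0.0
```

Run:
```python
from h import *
import pickle
d=cam('wrist');pickle.dump(d,open('w10.pkl','wb'));print(d['C'])
im=d['img'].astype(int)
c=proj(d,(431,-198.5,20)).astype(int);print('c',c)
# orange pins
hsv=cv2.cvtColor(d['img'],cv2.COLOR_RGB2HSV)
m=((hsv[...,1]>120)&(hsv[...,0]>8)&(hsv[...,0]<35)).astype(np.uint8)
k,l,st,ce=cv2.connectedComponentsWithStats(m)
for i in range(1,k):
    if 2<st[i,4]<60 and np.linalg.norm(ce[i]-c)<120: print('pin',ce[i].round(1),st[i,4],plane(d,ce[i],12).round(1))
# block outline : darker than worktop, and bluish-grey
print('blk',im[c[1],c[0]],im[c[1],c[0]-90],im[c[1]-60,c[0]+60])
# row/col profiles of grey through the recess
gr=cv2.GaussianBlur(cv2.cvtColor(d['img'],cv2.COLOR_RGB2GRAY),(3,3),0)
for s in (-40,35):
    v=c[1]-int(s*.8); print('row',v,gr[v,c[0]-60:c[0]+62:1].tolist())
for s in (0,): print('col',c[0],gr[c[1]-80:c[1]+80,c[0]].tolist())
```

```text
[ 434.40892948 -181.31765433  419.24721096]
c [319 133]
pin [310.5 104.5] 4 [ 423.6 -159.    12. ]
pin [319.3 104.3] 3 [ 435.8 -160.2   12. ]
pin [323.7 104.3] 3 [ 441.7 -160.8   12. ]
blk [129 128 141] [190 187 186] [188 185 185]
row 165 [187, 187, 187, 187, 187, 187, 186, 186, 186, 187, 187, 186, 186, 186, 187, 187, 186, 186, 186, 186, 186, 186, 187, 187, 186, 186, 186, 186, 186, 186, 186, 187, 181, 162, 142, 136, 137, 138, 138, 138, 138, 125, 104, 95, 104, 121, 133, 134, 134, 133, 133, 133, 133, 133, 133, 133, 133, 132, 132, 131, 132, 132, 132, 132, 132, 132, 131, 131, 131, 131, 131, 131, 131, 131, 125, 110, 99, 104, 121, 133, 135, 134, 134, 133, 132, 139, 161, 183, 189, 187, 187, 187, 187, 186, 186, 185, 184, 183, 182, 182, 183, 183, 184, 185, 186, 186, 186, 186, 186, 186, 185, 185, 185, 184, 184, 183, 182, 181, 181, 180, 178, 174]
row 105 [187, 187, 187, 187, 187, 187, 187, 187, 187, 187, 187, 187, 187, 187, 187, 187, 187, 187, 187, 187, 187, 187, 187, 187, 187, 187, 187, 187, 188, 182, 161, 138, 132, 134, 134, 134, 135, 134, 127, 107, 89, 85, 101, 124, 132, 130, 129, 129, 129, 
[... 448 characters left out ...]
130, 118, 101, 76, 67, 96, 125, 131, 130, 130, 130, 130, 130, 131, 131, 131, 132, 127, 109, 94, 86, 91, 115, 130, 129, 128, 128, 128, 128, 129, 129, 129, 130, 130, 130, 130, 129, 129, 129, 129, 129, 129, 129, 129, 129, 129, 129, 129, 129, 129, 129, 129, 130, 130, 130, 130, 130, 130, 130, 130, 130, 130, 130, 130, 130, 130, 130, 130, 131, 131, 130, 130, 130, 130, 131, 131, 131, 131, 131, 131, 131, 131, 131, 132, 132, 131, 131, 131, 132, 132, 132, 132, 132, 132, 132, 132, 133, 135, 124, 98, 88, 93, 107, 128, 136, 136, 135, 134, 135, 135, 134, 134, 133, 132, 145, 173, 188, 187, 187, 186, 186, 187, 187, 187, 187, 187, 187, 187, 186, 187, 187, 187, 187, 187, 187, 187, 187, 187, 187, 187, 188, 187]
```

Run:
```python
from h import *
import pickle
d=pickle.load(open('w10.pkl','rb'));P=lambda u,v,z:plane(d,(u,v),z)[:2]
for n,z,L1,R1,L2,R2,T,B in [('top',20,297.8,335.9,300.4,336.8,89,173.6),('floor',12,301.4,332.7,303.6,333.7,92.9,169.5)]:
    c1=(P(L1,105,z)+P(R1,105,z))/2;c2=(P(L2,165,z)+P(R2,165,z))/2;ax=c1-c2
    t=P(319,T,z);b=P(319,B,z);a=ax/np.linalg.norm(ax);m=(t+b)/2
    ctr=c2+a*((m-c2)@a);print(n,'wid',np.linalg.norm(P(L1,105,z)-P(R1,105,z)).round(1),'len',np.linalg.norm(t-b).round(1),'ang',np.degrees(np.arctan2(ax[1],ax[0])).round(2),'ctr',ctr.round(1))
# block edges z=20
L=[P(259+30.2,105,20),P(259+33.2,165,20)];Rr=[P(259+86,105,0),P(259+86,165,0)];print('blk',L,Rr)
print('blk end y',P(319,53+132.5,20))
goto((617.9,-196.4,150),-6.5)
```

```text
top wid 51.6 len 114.5 ang 85.08 ctr [ 429.1 -197.9]
floor wid 43.3 len 105.7 ang 84.94 ctr [ 429.3 -197.7]
blk [array([ 395.08840147, -156.80618708]), array([ 387.69800468, -238.17023299])] [array([ 472.00831532, -164.55565492]), array([ 464.34646583, -250.01388889])]
blk end y [ 422.43439764 -272.45009734]
at [ 426.7 -259.8  239.5] phi -6.5 tilt [-0.     0.001 -1.   ] shift [0.844 1.828 0.895] twist 0.001
```

Run:
```python
from h import *
import pickle
d=pickle.load(open('w9.pkl','rb'))
g=lambda x,y:(290+(x-320)/4,85+y/4)
print('lug',plane(d,g(472,264),30).round(1))
a,b=plane(d,g(472.5,98),43),plane(d,g(473,400),43);print(((a+b)/2).round(1),np.linalg.norm(a-b))
gr=cv2.cvtColor(d['img'],cv2.COLOR_RGB2GRAY)
print(gr[105:190,328].tolist());print(gr[125,305:355].tolist(),gr[165,305:355].tolist())
```

```text
lug [ 617.6 -201.5   30. ]
[ 618. -197.   43.] 98.48671881883642
[60, 48, 37, 35, 70, 185, 197, 195, 196, 200, 163, 134, 166, 198, 196, 194, 195, 194, 195, 196, 207, 136, 65, 57, 62, 63, 63, 62, 65, 63, 61, 62, 64, 64, 65, 64, 64, 65, 63, 63, 63, 64, 64, 66, 64, 65, 63, 55, 106, 196, 195, 191, 189, 190, 192, 196, 141, 122, 124, 127, 124, 126, 119, 134, 190, 191, 188, 189, 189, 188, 188, 188, 188, 189, 184, 145, 188, 192, 190, 200, 141, 116, 144, 104, 115]
[117, 120, 123, 118, 86, 60, 37, 25, 89, 166, 190, 199, 196, 201, 205, 208, 207, 206, 209, 207, 208, 207, 207, 207, 206, 207, 207, 205, 206, 206, 206, 204, 200, 195, 193, 195, 189, 146, 34, 45, 53, 104, 122, 116, 118, 118, 116, 117, 116, 116] [117, 119, 117, 121, 113, 52, 46, 53, 86, 154, 183, 197, 192, 191, 192, 191, 191, 193, 179, 120, 122, 124, 125, 124, 123, 119, 144, 195, 189, 187, 186, 186, 187, 186, 190, 185, 144, 83, 49, 58, 102, 121, 117, 118, 116, 116, 117, 116, 114, 116]
```

Call:
{"method": "send_rows", "body": {"xyz": [[0.21, 0.457, 0], [0.21, 0.457, 0], [0.21, 0.457, 0], [0.21, 0.457, 0], [0, 0, 0.4], [0, 0, 0.4], [0, 0, 0], [0, 0, 0]], "twist": [0, 0, 0, 0, 0, 0, 0, 0], "hand": 0.35}}

```text
clock: 42.1
eef_pos: [618.4, -196.5, 161.1]
orientation: [0.001, 0.746, 0.666, 0.0]
contact_force: [0.2, 0.6, 0.9]
grip_width: 0.645
grip_force: 0.0
```

Run:
```python
from h import *
goto((618,-196.7,33.5),-6.3);print(robot.sense()['grip_width'])
```

```text
at [ 618.4 -196.5  161.1] phi -6.4 tilt [ 0.002 -0.    -1.   ] shift [-0.002 -0.006  1.276] twist -0.002
0.6449171702740076
```

Call:
{"method": "send_rows", "body": {"xyz": [[0, 0, 0.3], [0, 0, 0.4], [0, 0, 0.3], [0, 0, 0.17], [0, 0, 0.08], [0, 0, 0], [0, 0, 0], [0, 0, 0]], "twist": [0, 0, 0, 0, 0, 0, 0, 0]}}

```text
clock: 43.1
eef_pos: [617.8, -196.9, 36.3]
orientation: [0.001, 0.746, 0.666, 0.001]
contact_force: [0.2, 0.7, -0.4]
grip_width: 0.651
grip_force: 0.0
```

Call:
{"method": "send_rows", "body": {"xyz": [[0, 0, 0.01], [0, 0, 0], [0, 0, 0], [0, 0, 0]], "twist": [0, 0, 0, 0]}}

```text
clock: 43.6
eef_pos: [617.0, -196.6, 33.9]
orientation: [-0.0, 0.746, 0.666, 0.0]
contact_force: [0.2, -0.3, -0.7]
grip_width: 0.65
grip_force: 0.0
```

Call:
{"method": "send_rows", "body": {"xyz": [[0, 0, 0], [0, 0, 0], [0, 0, 0], [0, 0, 0], [0, 0, 0], [0, 0, 0]], "twist": [0, 0, 0, 0, 0, 0], "hand": 0.75, "grip_force": 25}}

```text
clock: 44.35
eef_pos: [617.2, -196.6, 34.0]
orientation: [0.0, 0.746, 0.666, 0.0]
contact_force: [0.8, -0.8, 0.1]
grip_width: 0.405
grip_force: 25.0
```

Run:
```python
from h import *
goto((429.2-618+618,-197.8,33.5),-5);print(robot.sense()['contact_force'])
```

```text
at [ 617.2 -196.6   34. ] phi -6.5 tilt [ 0. -0. -1.] shift [-0.224 -1.867  0.004] twist -0.032
[ 0.77094384 -0.78861957  0.10996755]
```

Call:
{"method": "send_rows", "body": {"xyz": [[0, 0, -0.1], [0, 0, -0.25], [0, 0, -0.35], [0, 0, -0.2], [0, 0, 0], [-0.056, -0.467, 0], [-0.056, -0.467, 0], [-0.056, -0.467, 0], [-0.056, -0.467, 0], [0, 0, 0], [0, 0, 0], [0, 0, 0]], "twist": [0, 0, 0, 0, 0, 0, 0, 0, 0, -0.032, 0, 0]}}

```text
clock: 45.85
eef_pos: [429.8, -197.9, 123.7]
orientation: [-0.0, 0.737, 0.676, 0.0]
contact_force: [-0.8, 0.5, -1.4]
grip_width: 0.401
grip_force: 25.0
```

Run:
```python
from h import *
goto((429.2,-197.8,26),-5);print(robot.sense()['grip_width'],robot.sense()['contact_force'])
d=cam('wrist')
# logger end/lateral check: white rows in hand
g=cv2.cvtColor(d['img'],cv2.COLOR_RGB2GRAY);m=(d['img'].min(2)>150)
z=robot.sense()['eef_pos'][2]
for v in (150,165,180,195):
    print(v,[int(i) for i in np.where(m[v,270:380])[0][[0,-1]]+270] if m[v,270:380].any() else None)
print(g[100:290,320].tolist())
```

```text
at [ 429.8 -197.9  123.7] phi -5.0 tilt [-0.  0. -1.] shift [-0.    -0.006  0.977] twist 0.0
0.40068631418323625 [-0.75627894  0.48065918 -1.40773374]
150 [270, 379]
165 [270, 379]
180 [270, 379]
195 [270, 379]
[144, 79, 63, 68, 66, 65, 69, 67, 67, 69, 71, 69, 70, 69, 69, 69, 71, 70, 67, 67, 142, 144, 146, 135, 121, 108, 72, 116, 146, 150, 147, 146, 147, 147, 146, 147, 146, 147, 147, 147, 146, 148, 151, 128, 102, 100, 97, 129, 144, 142, 140, 141, 141, 142, 140, 141, 141, 140, 140, 141, 140, 141, 139, 139, 141, 149, 93, 85, 87, 84, 99, 154, 181, 209, 219, 216, 217, 216, 217, 216, 216, 218, 224, 198, 97, 86, 122, 156, 170, 186, 203, 217, 215, 216, 215, 214, 215, 215, 215, 214, 214, 215, 214, 215, 213, 218, 234, 105, 50, 58, 59, 60, 58, 60, 58, 58, 58, 57, 58, 57, 56, 58, 57, 57, 56, 57, 54, 56, 54, 54, 56, 53, 51, 53, 55, 53, 53, 54, 53, 50, 51, 51, 51, 51, 52, 51, 49, 49, 50, 52, 51, 50, 52, 52, 51, 51, 46, 26, 214, 211, 203, 203, 203, 202, 204, 201, 203, 202, 201, 201, 204, 215, 111, 116, 126, 124, 125, 124, 123, 123, 122, 122, 121, 120, 114, 128, 197, 201, 198, 197]
```

Run:
```python
from h import *
d=cam('wrist');P=lambda u,v,z:plane(d,(u,v),z).round(1)
g=cv2.cvtColor(d['img'],cv2.COLOR_RGB2GRAY)
print('logger end',P(320,170.5,132.7),'bottom',P(320,165.8,112.7),'recess end floor',P(320,146.8,12),'top',P(320,143.2,20))
print('step',P(320,184,140.7))
print(g[155,270:372].tolist());print(g[215,240:400].tolist())
```

```text
logger end [ 433.3 -148.8  132.7] bottom [ 433.3 -149.1  112.7] recess end floor [ 433.6 -145.3   12. ] top [ 433.9 -141.1   20. ]
step [ 432.7 -155.5  140.7]
[202, 203, 202, 201, 202, 200, 202, 201, 200, 201, 202, 203, 198, 165, 143, 145, 147, 146, 148, 148, 147, 148, 149, 151, 142, 104, 97, 99, 92, 105, 149, 142, 142, 142, 141, 142, 141, 141, 142, 141, 141, 142, 142, 139, 141, 141, 140, 141, 140, 140, 139, 140, 139, 140, 140, 139, 139, 139, 138, 140, 141, 139, 140, 139, 138, 137, 140, 139, 139, 139, 141, 133, 104, 104, 103, 101, 114, 148, 144, 143, 142, 143, 141, 144, 142, 142, 141, 136, 158, 210, 202, 201, 201, 201, 200, 201, 200, 201, 202, 202, 201, 201]
[198, 200, 199, 200, 200, 200, 200, 199, 199, 200, 200, 200, 201, 201, 201, 200, 200, 200, 200, 200, 199, 199, 199, 201, 199, 200, 199, 201, 200, 200, 201, 200, 202, 200, 201, 200, 201, 200, 200, 201, 200, 200, 200, 204, 194, 140, 132, 136, 136, 129, 130, 170, 185, 202, 214, 213, 214, 213, 214, 221, 204, 56, 56, 60, 59, 60, 59, 60, 59, 60, 59, 57, 59, 60, 58, 58, 59, 58, 57, 58, 57, 59, 58, 56, 55, 56, 56, 56, 56, 58, 56, 56, 56, 57, 56, 56, 55, 54, 49, 71, 157, 225, 213, 213, 211, 211, 213, 203, 185, 171, 139, 104, 133, 131, 129, 136, 176, 201, 195, 194, 195, 197, 199, 199, 201, 199, 201, 200, 199, 200, 202, 201, 201, 200, 200, 200, 200, 202, 200, 200, 201, 201, 200, 201, 200, 201, 201, 200, 200, 199, 200, 201, 201, 200, 200, 200, 200, 201, 201, 201]
```

Logger and recess line up within about 1 mm sideways and lengthwise, so I'm lowering it.

Call:
{"method": "send_rows", "body": {"xyz": [[0, 0, 0.2], [0, 0, 0.3], [0, 0, 0.25], [0, 0, 0.1], [0, 0, 0.06], [0, 0, 0.03], [0, 0, 0.02], [0, 0, 0.01], [0, 0, 0], [0, 0, 0]], "twist": [0, 0, 0, 0, 0, 0, 0, 0, 0, 0]}}

```text
clock: 47.2
eef_pos: [429.1, -197.9, 27.2]
orientation: [0.0, 0.737, 0.675, 0.0]
contact_force: [0.3, -0.4, -1.8]
grip_width: 0.402
grip_force: 25.0
```

Call:
{"method": "send_rows", "body": {"xyz": [[0, 0, 0.02], [0, 0, 0.01], [0, 0, 0.01], [0, 0, 0.01], [0, 0, 0], [0, 0, 0]], "twist": [0, 0, 0, 0, 0, 0]}}

```text
clock: 47.95
eef_pos: [428.9, -197.8, 22.9]
orientation: [-0.0, 0.737, 0.676, -0.0]
contact_force: [-2.7, 0.9, 5.4]
grip_width: 0.403
grip_force: 25.0
```

Call:
{"method": "send_rows", "body": {"xyz": [[0, 0, 0], [0, 0, 0], [0, 0, 0], [0, 0, 0], [0, 0, 0], [0, 0, -0.1], [0, 0, -0.3], [0, 0, -0.5], [0, 0, -0.5], [0, 0, -0.5], [0, 0, -0.2], [0, 0, 0]], "twist": [0, 0, 0, 0, 0, 0, 0, 0, 0, 0, 0, 0], "hand": 0.4}}

```text
clock: 49.45
eef_pos: [429.9, -198.4, 234.8]
orientation: [0.003, 0.737, 0.676, 0.001]
contact_force: [-0.7, -0.5, -0.2]
grip_width: 0.599
grip_force: 0.0
```

Call:
{"method": "send_rows", "body": {"xyz": [[0, 0, 0], [0, 0, 0], [0, 0, 0], [0, 0, 0], [0, 0, 0], [0, 0, 0], [0, 0, 0], [0, 0, 0], [0, 0, 0], [0, 0, 0], [0, 0, 0]], "twist": [-0.197, -0.197, -0.197, -0.197, -0.197, -0.197, -0.197, -0.197, -0.197, -0.197, 0]}}

```text
clock: 50.82
eef_pos: [428.3, -197.4, 230.4]
orientation: [-0.001, 0.056, 0.998, 0.001]
contact_force: [0.2, 1.1, 0.1]
grip_width: 0.601
grip_force: 0.0
```

Run:
```python
from h import *
goto((430,-419.9,100),83.6)
d=cam('wrist');import pickle;pickle.dump(d,open('w11.pkl','wb'))
g=cv2.cvtColor(d['img'],cv2.COLOR_RGB2GRAY)
c=proj(d,(429,-198,40)).astype(int);print(c,d['C'])
m=(d['img'].min(2)>170).astype(np.uint8)
print('row',c[0]-80,g[c[1],c[0]-80:c[0]+80].tolist())
for du in(-25,25): print('col',c[0]+du,c[1]-50,g[c[1]-50:c[1]+50,c[0]+du].tolist())
```

```text
at [ 428.3 -197.4  230.4] phi 83.5 tilt [-0.002  0.002 -1.   ] shift [-0.271 -2.21   1.3  ] twist -0.002
[319 181] [ 349.3160713  -188.80698713  410.35871565]
row 239 [177, 177, 178, 178, 178, 177, 177, 177, 178, 177, 178, 178, 177, 179, 178, 177, 178, 177, 177, 177, 177, 177, 178, 178, 176, 178, 178, 178, 153, 118, 123, 125, 124, 123, 126, 125, 124, 124, 125, 123, 119, 95, 91, 81, 108, 185, 196, 189, 191, 181, 152, 174, 190, 188, 186, 186, 187, 186, 188, 186, 189, 187, 157, 115, 120, 124, 123, 119, 129, 164, 192, 188, 187, 187, 189, 193, 179, 69, 55, 62, 62, 63, 60, 61, 58, 59, 58, 58, 59, 59, 56, 56, 57, 57, 56, 56, 54, 56, 55, 53, 49, 69, 143, 198, 187, 187, 187, 187, 189, 183, 151, 141, 190, 186, 186, 186, 157, 74, 81, 92, 94, 107, 116, 116, 116, 114, 114, 113, 114, 114, 115, 114, 90, 45, 78, 101, 110, 123, 113, 62, 39, 41, 43, 43, 40, 42, 43, 40, 39, 35, 68, 116, 111, 98, 101, 154, 186, 181, 179, 180]
col 294 131 [179, 179, 179, 178, 178, 179, 178, 180, 178, 178, 179, 178, 178, 178, 179, 179, 178, 179, 180, 184, 157, 64, 123, 130, 129, 126, 127, 126, 126, 129, 120, 91, 84, 118, 108, 87, 88, 104, 156, 189, 193, 192, 191, 191, 189, 190, 189, 189, 188, 187, 186, 186, 185, 186, 186, 184, 182, 184, 182, 182, 183, 183, 186, 170, 105, 88, 97, 119, 118, 118, 118, 118, 116, 113, 125, 179, 177, 170, 166, 166, 165, 170, 172, 175, 176, 178, 178, 176, 176, 178, 177, 177, 176, 178, 177, 176, 177, 176, 179, 178]
col 344 131 [179, 179, 180, 179, 179, 179, 180, 180, 178, 180, 178, 179, 179, 180, 180, 180, 180, 181, 186, 151, 62, 120, 125, 123, 122, 123, 122, 123, 124, 117, 89, 82, 125, 93, 79, 100, 130, 164, 192, 192, 190, 190, 190, 190, 188, 188, 187, 188, 188, 186, 187, 185, 186, 185, 184, 184, 185, 184, 182, 182, 183, 189, 173, 82, 85, 95, 114, 116, 114, 114, 114, 114, 107, 127, 181, 182, 181, 179, 180, 180, 180, 180, 179, 180, 180, 180, 179, 180, 180, 179, 180, 180, 180, 180, 180, 180, 179, 180, 179, 179]
```

Call:
{"method": "send_rows", "body": {"xyz": [[-0.068, -0.552, 0], [-0.068, -0.552, 0], [-0.068, -0.552, 0], [-0.068, -0.552, 0], [0, 0, 0.4], [0, 0, 0.5], [0, 0, 0.5], [0, 0, 0.3], [0, 0, 0.2], [0, 0, 0.1], [0, 0, 0], [0, 0, 0]], "twist": [0, 0, 0, 0, 0, 0, 0, 0, 0, 0, 0, 0]}}

```text
clock: 52.38
eef_pos: [432.1, -420.9, 33.2]
orientation: [0.001, 0.056, 0.998, -0.001]
contact_force: [-1.1, 0.3, 0.8]
grip_width: 0.604
grip_force: 0.0
```

Run:
```python
from h import *
goto((430,-419.9,28.8),83.6)
```

```text
at [ 432.1 -420.9   33.2] phi 83.6 tilt [ 0.001 -0.002 -1.   ] shift [0.022 0.008 0.043] twist 0.0
```

Call:
{"method": "send_rows", "body": {"xyz": [[0.005, 0.005, 0.02], [0, 0, 0], [0, 0, 0], [0, 0, 0]], "twist": [0, 0, 0, 0]}}

```text
clock: 52.88
eef_pos: [431.1, -419.8, 30.1]
orientation: [0.0, 0.056, 0.998, -0.0]
contact_force: [0.8, -0.3, -0.0]
grip_width: 0.602
grip_force: 0.0
```

Call:
{"method": "send_rows", "body": {"xyz": [[0, 0, 0], [0, 0, 0], [0, 0, 0], [0, 0, 0], [0, 0, 0], [0, 0, 0], [0, 0, 0]], "twist": [0, 0, 0, 0, 0, 0, 0], "hand": 1.0, "grip_force": 35}}

```text
clock: 53.75
eef_pos: [431.0, -419.8, 29.9]
orientation: [0.0, 0.056, 0.998, -0.0]
contact_force: [1.2, 0.1, 0.4]
grip_width: 0.09
grip_force: 35.0
```

Call:
{"method": "send_rows", "body": {"xyz": [[0, 0, -0.1], [0, 0, -0.2], [0, 0, -0.4], [0, 0, -0.5], [0, 0, -0.4], [0, 0, -0.1], [0, 0, 0], [0, 0, 0], [0, 0, 0]], "twist": [0, 0, 0, 0, 0, 0, 0, 0, 0]}}

```text
clock: 54.88
eef_pos: [430.4, -419.0, 197.4]
orientation: [-0.001, 0.056, 0.998, 0.002]
contact_force: [0.3, -0.0, -2.3]
grip_width: 0.093
grip_force: 35.0
```

Run:
```python
from h import *
goto((616.5,-212.2,190),83.6)
```

```text
at [ 430.4 -419.   197.4] phi 83.6 tilt [-0.003  0.003 -1.   ] shift [-1.621  2.261  0.076] twist 0.001
```

Call:
{"method": "send_rows", "body": {"xyz": [[-0.2, 0.28, 0], [-0.37, 0.52, 0], [-0.37, 0.52, 0], [-0.37, 0.52, 0], [-0.32, 0.42, 0], [0, 0, 0], [0, 0, 0], [0, 0, 0], [0, 0, 0]], "twist": [0, 0, 0, 0, 0, 0, 0, 0, 0]}}

```text
clock: 56.0
eef_pos: [614.7, -217.4, 200.1]
orientation: [0.0, 0.057, 0.998, -0.0]
contact_force: [0.5, -0.2, -2.8]
grip_width: 0.093
grip_force: 35.0
```

Run:
```python
from h import *
goto((617.5,-212.2,90),83.6)
```

```text
at [ 614.7 -217.4  200.1] phi 83.5 tilt [ 0. -0. -1.] shift [-0.022  0.055  1.101] twist -0.002
```

Call:
{"method": "send_rows", "body": {"xyz": [[-0.022, 0.055, 0.2], [0, 0, 0.3], [0, 0, 0.25], [0, 0, 0.1], [0, 0, 0], [0, 0, 0], [0, 0, 0]], "twist": [0, 0, 0, 0, 0, 0, 0]}}

```text
clock: 56.88
eef_pos: [619.0, -211.3, 116.7]
orientation: [0.001, 0.056, 0.998, -0.0]
contact_force: [0.3, 0.1, -2.3]
grip_width: 0.095
grip_force: 35.0
```

Run:
```python
from h import *
goto((617.5,-212.2,88),83.6);print(robot.sense()['contact_force'])
```

```text
at [ 619.  -211.3  116.7] phi 83.6 tilt [ 0.003 -0.001 -1.   ] shift [ 0.015 -0.01   0.287] twist 0.001
[ 0.28845593  0.1030808  -2.30756186]
```

Call:
{"method": "send_rows", "body": {"xyz": [[0.008, -0.008, 0.08], [0, 0, 0.06], [0, 0, 0.04], [0, 0, 0.03], [0, 0, 0.02], [0, 0, 0.01], [0, 0, 0], [0, 0, 0], [0, 0, 0]], "twist": [0, 0, 0, 0, 0, 0, 0, 0, 0]}}

```text
clock: 58.0
eef_pos: [617.5, -211.6, 91.1]
orientation: [0.0, 0.056, 0.998, -0.0]
contact_force: [1.3, -0.1, -2.1]
grip_width: 0.095
grip_force: 35.0
```

Between the walls without contact, so a little further down.

Call:
{"method": "send_rows", "body": {"xyz": [[0, 0, 0.015], [0, 0, 0.01], [0, 0, 0.01], [0, 0, 0.01], [0, 0, 0], [0, 0, 0]], "twist": [0, 0, 0, 0, 0, 0]}}

```text
clock: 58.75
eef_pos: [617.4, -211.6, 87.9]
orientation: [0.0, 0.055, 0.998, -0.0]
contact_force: [-3.1, 1.5, 5.2]
grip_width: 0.095
grip_force: 35.0
```

Call:
{"method": "send_rows", "body": {"xyz": [[0, 0, 0], [0, 0, 0], [0, 0, 0], [0, 0, 0], [0, 0, 0], [0, 0, -0.2], [0, 0, -0.4], [0, 0, -0.5], [0, 0, -0.6], [0, 0, -0.3], [0, 0, 0], [0, 0, 0]], "twist": [0, 0, 0, 0, 0, 0, 0, 0, 0, 0, 0, 0], "hand": 0.3}}

```text
clock: 60.25
eef_pos: [617.0, -211.4, 285.2]
orientation: [-0.001, 0.055, 0.998, 0.0]
contact_force: [0.9, -0.3, -1.0]
grip_width: 0.7
grip_force: 0.0
```

Call:
{"method": "send_rows", "body": {"xyz": [[0.294, 0.516, 0], [0.294, 0.516, 0], [0.294, 0.516, 0], [0.294, 0.516, 0], [0.294, 0.516, 0], [0.294, 0.516, 0], [0.294, 0.516, 0], [0.294, 0.516, 0], [0.294, 0.516, 0], [0.294, 0.516, 0], [0, 0, 0], [0, 0, 0]], "twist": [0, 0, 0, 0, 0, 0, 0, 0, 0, 0, -0.03, 0]}}

```text
clock: 61.75
eef_pos: [382.0, 333.1, 284.5]
orientation: [-0.001, 0.044, 0.999, -0.001]
contact_force: [0.2, -0.4, 1.0]
grip_width: 0.703
grip_force: 0.0
```

Run:
```python
from h import *
goto((367.6,327.4,28.8),84.8)
d=cam('top')
# shelf/box and bottle check: compare with stored top view of tray
import pickle;t=pickle.load(open('top5.pkl','rb'))
for n,p in (('box',(616,-212,60)),('tray',(367,284,40)),('cradle',(429,-198,30))):
    x,y=proj(d,p).astype(int);a=d['img'][y-30:y+30,x-36:x+36].astype(int);b=t['img'][y-30:y+30,x-36:x+36].astype(int);print(n,np.abs(a-b).mean().round(2),(np.abs(a-b).max(2)>40).sum())
```

```text
at [382.  333.1 284.5] phi 85.0 tilt [-0.003 -0.003 -1.   ] shift [ 0.132 -0.062  2.558] twist 0.005
box 4.14 113
tray 5.67 235
cradle 3.4 146
```

Call:
{"method": "send_rows", "body": {"xyz": [[0.132, -0.062, 0], [0, 0, 0.3], [0, 0, 0.3], [0, 0, 0], [0, 0, 0], [0, 0, 0]], "twist": [0, 0, 0, 0, 0, 0]}}

```text
clock: 62.55
eef_pos: [369.4, 328.9, 228.4]
orientation: [0.001, 0.044, 0.999, 0.001]
contact_force: [1.0, 0.6, -0.1]
grip_width: 0.699
grip_force: 0.0
```

Run:
```python
from h import *
goto((367.6,327.4,28.8),84.8)
d=cam('wrist');g=d['img'].max(2)
p=proj(d,(367.6,327.4,80));x,y=p.astype(int)
m=(g<60).astype(np.uint8)[y-30:y+31,x-30:x+31];k,l,st,ce=cv2.connectedComponentsWithStats(m)
for i in range(1,k):
    if st[i,4]>60: print(st[i],ce[i]+[x-30,y-30],plane(d,ce[i]+[x-30,y-30],81).round(1))
print(p)
```

```text
at [369.4 328.9 228.4] phi 85.0 tilt [ 0.003  0.002 -1.   ] shift [ 0.022 -0.021  1.996] twist 0.003
[ 22  20  18  21 238] [318.55882353 184.31512605] [364.5 328.1  81. ]
[318.23867852 186.70300429]
```

Call:
{"method": "send_rows", "body": {"xyz": [[0.012, -0.012, 0.4], [0, 0, 0.5], [0, 0, 0.5], [0, 0, 0.3], [0, 0, 0.2], [0, 0, 0.07], [0, 0, 0], [0, 0, 0], [0, 0, 0]], "twist": [0, 0, 0, 0, 0, 0, 0, 0, 0]}}

```text
clock: 63.72
eef_pos: [368.1, 328.2, 30.7]
orientation: [0.001, 0.044, 0.999, 0.001]
contact_force: [-0.4, 0.3, 0.1]
grip_width: 0.701
grip_force: 0.0
```

Call:
{"method": "send_rows", "body": {"xyz": [[0, 0, 0], [0, 0, 0], [0, 0, 0], [0, 0, 0], [0, 0, 0], [0, 0, 0]], "twist": [0, 0, 0, 0, 0, 0], "hand": 0.7, "grip_force": 15}}

```text
clock: 64.47
eef_pos: [367.4, 327.6, 29.6]
orientation: [0.0, 0.044, 0.999, -0.0]
contact_force: [-0.1, 0.5, 2.0]
grip_width: 0.441
grip_force: 15.0
```

Call:
{"method": "send_rows", "body": {"xyz": [[0, 0, -0.2], [0, 0, -0.4], [0, 0, -0.5], [0, 0, -0.5], [0, 0, -0.5], [0, 0, -0.4], [0, 0, -0.1], [0, 0, 0], [0, 0, 0]], "twist": [0, 0, 0, 0, 0, 0, 0, 0, 0]}}

```text
clock: 65.6
eef_pos: [366.7, 327.2, 286.7]
orientation: [-0.002, 0.044, 0.999, -0.001]
contact_force: [0.0, 0.3, -2.1]
grip_width: 0.44
grip_force: 15.0
```

Call:
{"method": "send_rows", "body": {"xyz": [[0, 0, 0], [0, 0, 0], [0, 0, 0], [0, 0, 0], [0, 0, 0], [0, 0, 0], [0, 0, 0], [0, 0, 0], [0, 0, 0], [0, 0, 0], [0, 0, 0], [0, 0, 0]], "twist": [0.1, 0.2, 0.2, 0.2, 0.2, 0.2, 0.2, 0.2, 0.2, 0.2, 0.13, 0]}}

```text
clock: 67.1
eef_pos: [366.8, 327.3, 287.4]
orientation: [-0.0, 0.745, 0.667, -0.002]
contact_force: [-0.3, -0.4, -0.8]
grip_width: 0.441
grip_force: 15.0
```

Call:
{"method": "send_rows", "body": {"xyz": [[-0.25, 0.17, 0], [-0.45, 0.305, 0], [-0.48, 0.325, 0], [-0.48, 0.325, 0], [-0.48, 0.325, 0], [-0.48, 0.325, 0], [-0.48, 0.325, 0], [-0.48, 0.325, 0], [-0.48, 0.325, 0], [-0.48, 0.325, 0], [0, 0, 0], [0, 0, 0]], "twist": [0, 0, 0, 0, 0, 0, 0, 0, 0, 0, 0, 0]}}

```text
clock: 68.6
eef_pos: [622.3, -157.3, 288.1]
orientation: [-0.001, 0.745, 0.667, -0.0]
contact_force: [0.3, -0.3, -0.8]
grip_width: 0.44
grip_force: 15.0
```

Run:
```python
from h import *
goto((621.9,-161.3,95),-6.5)
```

```text
at [ 622.3 -157.3  288.1] phi -6.3 tilt [-0.002  0.002 -1.   ] shift [-0.043  0.005  1.931] twist 0.004
```

Call:
{"method": "send_rows", "body": {"xyz": [[-0.04, 0.005, 0.3], [0, 0, 0.5], [0, 0, 0.5], [0, 0, 0.3], [0, 0, 0.2], [0, 0, 0.1], [0, 0, 0.03], [0, 0, 0], [0, 0, 0], [0, 0, 0]], "twist": [0.004, 0, 0, 0, 0, 0, 0, 0, 0, 0]}}

```text
clock: 69.85
eef_pos: [623.2, -161.9, 97.4]
orientation: [0.001, 0.746, 0.666, 0.0]
contact_force: [-0.7, 0.4, -2.0]
grip_width: 0.437
grip_force: 15.0
```

Call:
{"method": "send_rows", "body": {"xyz": [[0, -0.01, 0.03], [0, 0, 0.02], [0, 0, 0.01], [0, 0, 0.01], [0, 0, 0], [0, 0, 0]], "twist": [0, 0, 0, 0, 0, 0]}}

```text
clock: 70.6
eef_pos: [621.8, -161.6, 89.5]
orientation: [0.0, 0.746, 0.666, 0.0]
contact_force: [-0.1, -0.4, -0.8]
grip_width: 0.44
grip_force: 15.0
```

Call:
{"method": "send_rows", "body": {"xyz": [[0, 0, 0.01], [0, 0, 0.01], [0, 0, 0], [0, 0, 0]], "twist": [0, 0, 0, 0]}}

```text
clock: 71.1
eef_pos: [621.9, -161.6, 88.6]
orientation: [0.0, 0.746, 0.666, 0.0]
contact_force: [-2.7, -0.1, 5.3]
grip_width: 0.439
grip_force: 15.0
```

Call:
{"method": "send_rows", "body": {"xyz": [[0, 0, 0], [0, 0, 0], [0, 0, 0], [0, 0, 0], [0, 0, 0], [0, 0, -0.2], [0, 0, -0.4], [0, 0, -0.5], [0, 0, -0.5], [0, 0, -0.3], [0, 0, -0.1], [0, 0, 0]], "twist": [0, 0, 0, 0, 0, 0, 0, 0, 0, 0, 0, 0], "hand": 0.2}}

```text
clock: 72.6
eef_pos: [621.9, -161.6, 288.2]
orientation: [0.001, 0.746, 0.666, 0.0]
contact_force: [0.4, 0.1, -0.2]
grip_width: 0.799
grip_force: 0.0
```

Call:
{"method": "send_rows", "body": {"xyz": [[0.416, -0.332, 0], [0.416, -0.332, 0], [0.416, -0.332, 0], [0.416, -0.332, 0], [0.416, -0.332, 0], [0.416, -0.332, 0], [0.416, -0.332, 0], [0.416, -0.332, 0], [0.416, -0.332, 0], [0, 0, 0], [0, 0, 0]], "twist": [0, 0, 0, 0, 0, 0, 0, 0, 0, 0, 0]}}

```text
clock: 73.97
eef_pos: [367.2, 244.0, 286.0]
orientation: [-0.0, 0.746, 0.666, -0.001]
contact_force: [-0.2, 0.1, -0.5]
grip_width: 0.802
grip_force: 0.0
```

Call:
{"method": "send_rows", "body": {"xyz": [[0, 0, 0], [0, 0, 0], [0, 0, 0], [0, 0, 0], [0, 0, 0], [0, 0, 0], [0, 0, 0], [0, 0, 0], [0, 0, 0], [0, 0, 0], [0, 0, 0], [0, 0, 0]], "twist": [-0.1, -0.2, -0.2, -0.2, -0.2, -0.2, -0.2, -0.2, -0.2, -0.2, -0.13, 0]}}

```text
clock: 75.47
eef_pos: [368.3, 243.1, 286.7]
orientation: [-0.001, 0.047, 0.999, -0.0]
contact_force: [0.5, -0.3, -0.0]
grip_width: 0.801
grip_force: 0.0
```

Run:
```python
from h import *
goto((367.3,244.3,16.3),84.7)
```

```text
at [368.3 243.1 286.7] phi 84.6 tilt [-0.001 -0.001 -1.   ] shift [0.008 0.014 2.704] twist -0.003
```

Call:
{"method": "send_rows", "body": {"xyz": [[0.008, 0.014, 0.3], [0, 0, 0.5], [0, 0, 0.5], [0, 0, 0.5], [0, 0, 0.4], [0, 0, 0.3], [0, 0, 0.12], [0, 0, 0.04], [0, 0, 0.02], [0, 0, 0], [0, 0, 0], [0, 0, 0]], "twist": [0, 0, 0, 0, 0, 0, 0, 0, 0, 0, 0, 0]}}

```text
clock: 76.97
eef_pos: [367.2, 246.2, 20.0]
orientation: [0.0, 0.045, 0.999, 0.0]
contact_force: [-0.0, -1.2, -0.1]
grip_width: 0.802
grip_force: 0.0
```

Call:
{"method": "send_rows", "body": {"xyz": [[0, 0, 0], [0, 0, 0], [0, 0, 0], [0, 0, 0], [0, 0, 0], [0, 0, 0], [0, 0, 0]], "twist": [0, 0, 0, 0, 0, 0, 0], "hand": 0.7, "grip_force": 8}}

```text
clock: 77.85
eef_pos: [366.9, 246.0, 19.5]
orientation: [-0.0, 0.045, 0.999, 0.0]
contact_force: [0.7, 0.2, 0.5]
grip_width: 0.42
grip_force: 8.0
```

Call:
{"method": "send_rows", "body": {"xyz": [[0, 0, -0.2], [0, 0, -0.4], [0, 0, -0.5], [0, 0, -0.5], [0, 0, -0.5], [0, 0, -0.4], [0, 0, -0.2], [0, 0, 0], [0, 0, 0]], "twist": [0, 0, 0, 0, 0, 0, 0, 0, 0]}}

```text
clock: 78.97
eef_pos: [366.5, 245.8, 288.1]
orientation: [-0.001, 0.045, 0.999, -0.0]
contact_force: [0.3, 0.7, -0.3]
grip_width: 0.421
grip_force: 8.0
```

Call:
{"method": "send_rows", "body": {"xyz": [[0, 0, 0], [0, 0, 0], [0, 0, 0], [0, 0, 0], [0, 0, 0], [0, 0, 0], [0, 0, 0], [0, 0, 0], [0, 0, 0], [0, 0, 0], [0, 0, 0], [0, 0, 0]], "twist": [0.1, 0.2, 0.2, 0.2, 0.2, 0.2, 0.2, 0.2, 0.2, 0.2, 0.13, 0]}}

```text
clock: 80.47
eef_pos: [366.3, 245.7, 287.7]
orientation: [-0.0, 0.746, 0.666, -0.001]
contact_force: [-0.8, 0.2, 0.3]
grip_width: 0.416
grip_force: 8.0
```

Call:
{"method": "send_rows", "body": {"xyz": [[-0.25, 0.156, 0], [-0.42, 0.262, 0], [-0.475, 0.296, 0], [-0.475, 0.296, 0], [-0.475, 0.296, 0], [-0.475, 0.296, 0], [-0.475, 0.296, 0], [-0.475, 0.296, 0], [-0.475, 0.296, 0], [-0.475, 0.296, 0], [-0.28, 0.175, 0], [0, 0, 0]], "twist": [0, 0, 0, 0, 0, 0, 0, 0, 0, 0, 0, 0]}}

```text
clock: 81.98
eef_pos: [606.8, -261.9, 286.0]
orientation: [-0.002, 0.747, 0.665, -0.001]
contact_force: [-0.2, 1.0, -0.6]
grip_width: 0.416
grip_force: 8.0
```

Run:
```python
from h import *
goto((608.4,-261.3,85),-6.5);s=robot.sense();print(s['grip_width'],s['grip_force'])
```

```text
at [ 606.8 -261.9  286. ] phi -6.6 tilt [-0.004  0.002 -1.   ] shift [0.004 0.024 2.01 ] twist -0.003
0.41633482810338135 8.000016527512344
```

Call:
{"method": "send_rows", "body": {"xyz": [[0, 0.01, 0.4], [0, 0, 0.5], [0, 0, 0.5], [0, 0, 0.3], [0, 0, 0.2], [0, 0, 0.08], [0, 0, 0.03], [0, 0, 0], [0, 0, 0], [0, 0, 0]], "twist": [0, 0, 0, 0, 0, 0, 0, 0, 0, 0]}}

```text
clock: 83.22
eef_pos: [608.3, -260.1, 89.3]
orientation: [0.001, 0.746, 0.666, 0.0]
contact_force: [0.0, 0.7, 0.2]
grip_width: 0.42
grip_force: 8.0
```

Call:
{"method": "send_rows", "body": {"xyz": [[0, 0, 0.04], [0, 0, 0.03], [0, 0, 0.015], [0, 0, 0], [0, 0, 0], [0, 0, 0]], "twist": [0, 0, 0, 0, 0, 0]}}

```text
clock: 83.98
eef_pos: [608.0, -259.9, 80.1]
orientation: [0.0, 0.746, 0.666, 0.0]
contact_force: [0.6, 1.5, -0.6]
grip_width: 0.414
grip_force: 8.0
```

Call:
{"method": "send_rows", "body": {"xyz": [[0, 0, 0.01], [0, 0, 0.01], [0, 0, 0], [0, 0, 0]], "twist": [0, 0, 0, 0]}}

```text
clock: 84.48
eef_pos: [608.0, -259.9, 78.4]
orientation: [0.0, 0.746, 0.666, 0.0]
contact_force: [-0.6, 0.1, 2.0]
grip_width: 0.419
grip_force: 8.0
```

Call:
{"method": "send_rows", "body": {"xyz": [[0, 0, 0.005], [0, 0, 0], [0, 0, 0]], "twist": [0, 0, 0]}}

```text
clock: 84.85
eef_pos: [608.0, -260.0, 78.3]
orientation: [0.0, 0.746, 0.666, 0.0]
contact_force: [-1.9, -0.0, 5.8]
grip_width: 0.417
grip_force: 8.0
```

Call:
{"method": "send_rows", "body": {"xyz": [[0, 0, 0], [0, 0, 0], [0, 0, 0], [0, 0, 0], [0, 0, 0], [0, 0, -0.2], [0, 0, -0.4], [0, 0, -0.5], [0, 0, -0.5], [0, 0, 0], [0, 0, 0], [0, 0, 0]], "twist": [0, 0, 0, 0, 0, 0, 0, 0, 0, 0, 0, 0], "hand": 0.2}}

```text
clock: 86.35
eef_pos: [607.2, -259.5, 235.3]
orientation: [-0.002, 0.746, 0.666, -0.001]
contact_force: [-0.9, 0.0, -0.6]
grip_width: 0.8
grip_force: 0.0
```

Run:
```python
from h import *
goto((604,-240,236),-6.5)
d=cam('wrist')
def hou(z,p,r):
    x,y=proj(d,p).astype(int);h=40;q=cv2.resize(cv2.cvtColor(d['img'],cv2.COLOR_RGB2GRAY)[y-h:y+h,x-h:x+h],None,fx=4,fy=4,interpolation=cv2.INTER_CUBIC)
    for c in cv2.HoughCircles(q,cv2.HOUGH_GRADIENT,1,20,param1=120,param2=15,minRadius=int(r*4-6),maxRadius=int(r*4+6))[0][:2]: print('circle',plane(d,(x-h+c[0]/4,y-h+c[1]/4),z).round(1),c[2]/4)
D=d['C'][2]
hou(96,(608,-260,96),280*20.5/(D-96))
x,y=proj(d,(621.5,-161,140)).astype(int);m=(d['img'].max(2)<70).astype(np.uint8)[y-15:y+16,x-15:x+16]
k,l,st,ce=cv2.connectedComponentsWithStats(m);i=1+np.argmax(st[1:,4]);print('bottle',st[i],plane(d,ce[i]+[x-15,y-15],140).round(1))
# whole top scene: rim of box vs shelf in scene untouched; logger white in cradle
t=cam('top');x,y=proj(t,(429,-198,40)).astype(int);m=(t['img'].min(2)>140).astype(np.uint8)[y-20:y+21,x-25:x+26]
k,l,st,ce=cv2.connectedComponentsWithStats(m)
for i in range(1,k):
    if 30<st[i,4]: print('white',st[i],plane(t,ce[i]+[x-25,y-20],38).round(1))
print(robot.sense()['contact_force'],robot.sense()['clock'])
```

```text
at [ 607.2 -259.5  235.3] phi -6.5 tilt [-0.003  0.002 -1.   ] shift [ 0.19  -0.054 -0.006] twist -0.001
circle [ 606.4 -258.7   96. ] 16.9
circle [ 618.  -260.4   96. ] 19.1
bottle [  2   2  27  26 503] [ 621.1 -160.3  140. ]
white [ 26   0  25  41 380] [ 407.4 -261.6   38. ]
white [30 17  9 10 71] [ 421.9 -231.8   38. ]
[ 0.51407229 -0.44596414  0.24125245] 86.45
```

```bash
python3 -c "
from cell import robot
print(robot.sign_off())"
```

```text
the job is handed in; nothing more can be done
None
```

I handed the job in at about 86 s with every step carried out, but I don't have the verdict. The logger is in the cradle recess and the shelf is back on its posts. The crucible and bottle measured within about 3 mm of where they started, each in its own ring. Shelf level and logger seating are judged from touchdown height and force, plus wrist-camera brightness profiles for the logger.

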